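# Gauge a dispensing valve's bore and fit the matching plunger

### The arm

A 6-joint arm with a two-finger parallel gripper is mounted at the origin on the work surface. World frame = base frame: x ahead of the robot, y to its left, z up, the work surface at z = 0. Lengths are in mm, angles in rad, forces in N, time in s.
With the tool pointing down it reaches from about 350 to 775 mm from the base axis. Payload 5.5 kg.
Tool frame: the origin (TCP) lies at the very end of the fingers, on their centre line; the grasp point (between the pads) lies 19 mm behind it; z points along the fingers, x is the direction in which the jaws open and shut, and the axes are right-handed (so a half turn about z gives the same grasp; the last joint's range is limited). The gripper opens to 85 mm and grips with 20 to 120 N. Pads are 22 mm wide; open, the fingers measure 114 mm over their backs; the gripper's body (76 mm by 85 mm) begins 54 mm behind the grasp point. The pads swing forward as they close: fully open they stand 13 mm farther back than shut.
Start: joints at [1.088, 0.313, 0.046, 1.304, 0, 1.431], TCP at [193.3, 541.581, 204.623] pointing down, gripper open.
Joint ranges: [-2.76, 2.76], [-0.86, 1.69], [-1.03, 1.26], [-2.2, 2.34], [-1.47, 1.5], [-3.14, 3.14]. Speed limits (rad/s): [2.57, 2.57, 3.14, 3.14, 3.14, 3.14].

### API

Orientations are given as a unit quaternion [w, x, y, z].
In Python, from rig import ctrl gives the robot as it stands. The module is installed in compiled form; this text tells all that it offers.
- The arm moves only by the tool step_arm, never from a script. Its argument "moves" is a list of rows, each an object with "slide": the shift along the tool's x, y, z in cm, a list of three; "yaw": the turn about the tool's z in degrees; "hand": the opening, from 0 (shut) to 1 (fully open). A call has 1 to 8 rows; each row shifts and turns the commanded pose from where the row before left it, along the tool's axes as they then stand; what a row does not reach is not made up. A row lasts 1/12 s, in which the tool goes at most 41.7 mm and 7.16 degrees, less where a joint would pass 70% of its speed; a pose out of reach is approached as far as the arm can. A call is refused whole if a number of a shift passes 4.17 or a number of a turn 7.16, either way. A call with a gripper value outside its range is refused whole. The fingers move at their own pace and stop on an object; "force" is the grip in N (left out, the last holds). Time passes only in rows, so rows that do not move let the fingers close. It gives the time, the measured TCP pose, the force and the opening at its end, in the units of the state.
- ctrl.get_obs(): the state, without advancing time (a new reading comes with each control period).
- ctrl.read_camera(name): name is "scene" or "top" or "wrist"; returns the picture (400x640x3 uint8, blue, green, red); there is no depth.
- ctrl.camera_model(name): a dict with "K" (3x3 intrinsics, pixels), "R" (3x3) and "t" (3): a world point X has camera coordinates R X + t. Camera axes: x right, y down, z forward; pixel columns grow to the right and rows downward; lengths in mm; the calibration is good to about 2 mm. A picture is of the moment at which its call begins: read the wrist's pose just before it. camera_model takes no time and is no camera call; for the wrist camera it gives the pose at the moment of the call.
- ctrl.job_done(): hands the job in, once; it reports no verdict.
Trained networks look in the newest picture that a camera, given by its name, has taken for a name from the list of things; names that differ only in an ending like _2 or _b are one class to them, and where a whole thing is asked for, a point or a joint stands for the part that bears it (a point fixed in the world has none). Each returns a list of dicts, best first, with "confidence" (0 to 1); they miss things now and then, are a little off and sometimes report something else, mostly with a low value. They report only what shows in the picture. A call takes as long as a camera call.
- ctrl.spot_in(camera, query): "point" ([column, row] in pixels, amid what is visible of it).
The state is a dict: "time_s": time; "joints": joint angles; "qd": joint speeds; "joint_torque": joint torques, N m; "tool_pos": TCP position; "eef_rot": TCP orientation; "wrist_force": force on the tool from outside, world axes, zero at the start; "ft_torque": the same for the moment, N m; "gripper_width": opening from 0.0 (shut) to 1.0 (fully open).
Only numpy, scipy, OpenCV 4.12 (cv2) and the standard library are available. Lean on these libraries where they do the work, as an engineer would, in place of code of your own. Each camera call takes 0.05 s, during which the arm holds its last target.

### The job

One of the three dispensing valves in the nest fixture is still open: feel down to the sprung seat at the bottom of its bore with the depth rod, pressing only lightly, then put the rod back in its stand. Then fit the one plunger that matches the depth, so that it rests on the seat with its shoulder level with the valve's rim, and let go of it. Do not force anything, do not take the other two plungers out of the rack, and leave everything else on the bench where it is.

Things in the scene. Friction and masses are not known exactly. Their poses are not given: they have to be found in the camera images.
- fixture: nest fixture: an aluminium plate 115 mm in x, 275 mm in y, 18 mm thick, fixed to the bench; three valves stand in its nests, 78 mm apart in a row along y. Two are closed: cap, threaded stem and knurled knob (27 mm across) on top, 135 mm above the bench. Any nest may hold the open one. Origin: centre of its underside
- valve: the open dispensing valve, fixed in a nest: upright, round, aluminium and black, 70 mm tall, 47 mm across its flange, knurled collar, plain rim 33 mm across with a bore down its axis, open at the top; two small side ports, 62 mm tip to tip along x, 22 mm above its foot. Origin: centre of its foot; z up, y along the row of nests
- mouth (a point): centre of the open bore's mouth, at the level of the rim, 88 mm above the bench; axes as the valve's, z up along the bore. The bore is 17.2 mm in diameter and parallel; its depth from rim to unpressed seat is 24, 32 or 40 mm, not known beforehand.
- seat_a (a joint): spring travel of a sprung metal seat, m: 0 unpressed, grows as it is pressed down (1 N to start, then 5 N per mm, end stop at 6 mm). One of seat_a, seat_b, seat_c is at the bottom of the open bore, the others are inside the closed valves; which one, and its depth, is not known beforehand
- seat_b (a joint): spring travel of a sprung metal seat, m: 0 unpressed, grows as it is pressed down (1 N to start, then 5 N per mm, end stop at 6 mm). One of seat_a, seat_b, seat_c is at the bottom of the open bore, the others are inside the closed valves; which one, and its depth, is not known beforehand
- seat_c (a joint): spring travel of a sprung metal seat, m: 0 unpressed, grows as it is pressed down (1 N to start, then 5 N per mm, end stop at 6 mm). One of seat_a, seat_b, seat_c is at the bottom of the open bore, the others are inside the closed valves; which one, and its depth, is not known beforehand
- rod: steel depth rod: knurled handle 16 mm in diameter, 42 mm tall, on a rod 7 mm in diameter that reaches 64 mm below the handle, round-ended, with three black rings 24, 32 and 40 mm from its tip. Starts hanging upright in its stand, the handle's underside on the stand's top. Origin: centre of the handle's underside; z up the handle. 60 to 104 g
- rod_tip (a point): the tip of the depth rod, 64 mm below the rod's origin on its axis
- rod_stand: the rod's stand: an upright aluminium tube 26 mm across on a round steel foot 56 mm across, 75 mm tall in all, fixed to the bench. Origin: centre of its foot; z up
- stand_top (a point): centre of the stand's tube at its top edge, 75 mm above the bench; the tube's hole is 12 mm in diameter and 63 mm deep and open at the top; z up
- rack: the plungers' rack: a grey plastic block 60 mm in x, 200 mm in y, 20 mm tall, fixed to the bench, with three holes 18 mm in diameter and 14 mm deep, 66 mm apart in a row along y. The three plungers stand in them in any order. Origin: centre of its underside; z up
- plunger_short: short steel plunger: thick lower end 16 mm in diameter, 24 mm long (foot tapered to 13.6 mm over the last 2 mm, two black seal rings), then a stem 10 mm in diameter, 36 mm long; the step between them is the shoulder. Starts upright in a rack hole, its lowest 14 mm below the rack's top. Grip it by the stem. Origin: centre of its foot; z up its axis. 45 to 107 g
- plunger_medium: medium steel plunger: thick lower end 16 mm in diameter, 32 mm long (foot tapered to 13.6 mm over the last 2 mm, two black seal rings), then a stem 10 mm in diameter, 36 mm long; the step between them is the shoulder. Starts upright in a rack hole, its lowest 14 mm below the rack's top. Grip it by the stem. Origin: centre of its foot; z up its axis. 45 to 107 g
- plunger_long: long steel plunger: thick lower end 16 mm in diameter, 40 mm long (foot tapered to 13.6 mm over the last 2 mm, two black seal rings), then a stem 10 mm in diameter, 36 mm long; the step between them is the shoulder. Starts upright in a rack hole, its lowest 14 mm below the rack's top. Grip it by the stem. Origin: centre of its foot; z up its axis. 45 to 107 g
- short_shoulder (a point): centre of the short plunger's shoulder, 24 mm above its foot on its axis, 36 mm below the top of its stem
- medium_shoulder (a point): centre of the medium plunger's shoulder, 32 mm above its foot on its axis, 36 mm below the top of its stem
- long_shoulder (a point): centre of the long plunger's shoulder, 40 mm above its foot on its axis, 36 mm below the top of its stem
- end_cap: bystander: a knurled aluminium end cap 36 mm across with a small black thumb knob on top, 41 mm tall; origin at its underside
- air_fitting: bystander: a brass and black hose fitting standing on end, 17 mm across, 28 mm tall; origin at its underside
- syringe_barrel: bystander: an empty clear syringe barrel 23 mm in diameter, 110 mm long, lying along its x axis; origin under its middle
- screwdriver: bystander: a screwdriver 200 mm long with a black handle 26 mm thick, lying along its x axis; origin under its middle
- grease_jar: bystander: a jar 56 mm across, 50 mm tall; origin at its underside
- spanner: bystander: a steel spanner 180 mm long lying along its x axis; origin under its middle
- tape_roll: bystander: a white ring-shaped tape spool 50 mm across, 13 mm tall, lying flat; origin at its underside

How it is judged:
By the outcome, as a careful person would: the job done as asked, in the order asked, and still so for the second after the job is handed in, with the robot touching nothing.
It also fails if it takes over 72 s, if anything falls off the work surface, if the arm or the gripper's body presses on something with over 40 N, if the wrist force passes 120 N, or if a joint passes its speed limit or range.

## Working session

There is one attempt and no reset: what is moved stays moved. The work goes in short steps, Python scripts to look and compute and a tool call to move; the robot and the scene stay as the last step left them, time stands still between calls to the robot, and variables do not carry over. Pictures are saved under pics/ and viewed, and the job is handed in when it is done.

Besides the shell and the picture viewer there is one more tool, called after ">>>" as name([rows], argument=value, ...), one row to a line, values as JSON. step_arm: Moves the arm, as the interface text tells. Its arguments: {"type":"object","properties":{"moves":{"type":"array","items":{"type":"object","properties":{"slide":{"type":"array","items":{"type":"number"}},"yaw":{"type":"number"},"hand":{"type":"number"}}}},"force":{"type":"number"}},"required":["moves"]}

```bash
mkdir -p pics; python3 - <<'E'
from rig import ctrl
import cv2
o=ctrl.get_obs();print(o)
for n in ["scene","top","wrist"]:
    im=ctrl.read_camera(n);cv2.imwrite(f"pics/{n}0.png",im)
    m=ctrl.camera_model(n);print(n,m)
    for q in ["valve","mouth","rod","rod_stand","rack","fixture","plunger_short","plunger_medium","plunger_long"]:
        try:
            r=ctrl.spot_in(n,q); print(q,[( [round(float(a)) for a in x['point']],round(x['confidence'],2)) for x in r][:4])
        except Exception as e: print(q,e)
print(ctrl.get_obs()['time_s'])
E
```

```text
{'time_s': 0.0, 'joints': array([ 1.08840737e+00,  3.13994379e-01,  4.49630294e-02,  1.30362303e+00,
       -3.57570659e-05,  1.43118242e+00]), 'qd': array([ 9.93385249e-04,  9.11476721e-04, -5.80221929e-05,  2.51547358e-03,
       -5.49019012e-05, -1.75508109e-03]), 'joint_torque': array([-7.33147608e-04, -4.80628395e+01,  2.98533583e+01,  1.94989733e-02,
       -1.20749896e-04,  1.30441386e-06]), 'tool_pos': array([193.014825  , 541.02127763, 203.70584432]), 'eef_rot': array([ 4.40284603e-04,  8.17343506e-01,  5.76149920e-01, -8.18264508e-04]), 'wrist_force': array([-0.14731806, -0.58217366,  0.2237223 ]), 'ft_torque': array([-0.04478417,  0.00289318,  0.01657047]), 'gripper_width': 1.0020175693341333}
scene {'K': array([[406.52870793,   0.        , 324.37053526],
       [  0.        , 406.52870793, 197.78390837],
       [  0.        ,   0.        ,   1.        ]]), 'R': array([[-0.57788854,  0.81606104, -0.00944548],
       [ 0.45585328,  0.31316649, -0.83314137],
       [-0.6769362 , -0.48576859, -0.55297943]]), 't': array([ 397.51544495, -146.23378277, 1357.53839016])}
valve [([
[... 756 characters left out ...]
247], 0.36), ([431, 224], 0.21)]
rack [([350, 222], 0.86), ([256, 186], 0.46)]
fixture [([237, 190], 0.69)]
plunger_short [([250, 255], 0.4)]
plunger_medium []
plunger_long []
wrist {'K': array([[329.63089185,   0.        , 324.48772266],
       [  0.        , 329.63089185, 197.28269807],
       [  0.        ,   0.        ,   1.        ]]), 'R': array([[ 3.36342778e-01,  9.41739388e-01, -6.79360129e-04],
       [ 8.89757280e-01, -3.17540815e-01,  3.27871642e-01],
       [ 3.08553915e-01, -1.10881725e-01, -9.44722036e-01]]), 't': array([-573.5859982 ,  -41.45887551,  383.07454878])}
valve []
mouth []
rod []
rod_stand []
rack []
fixture []
plunger_short []
plunger_medium []
plunger_long []
1.5
```

View pics/scene0.png

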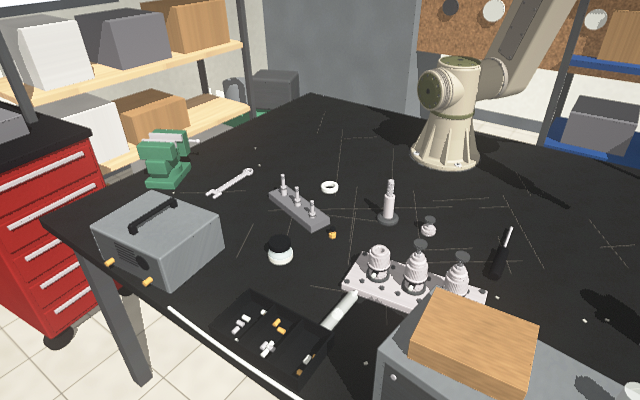

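View pics/top0.png

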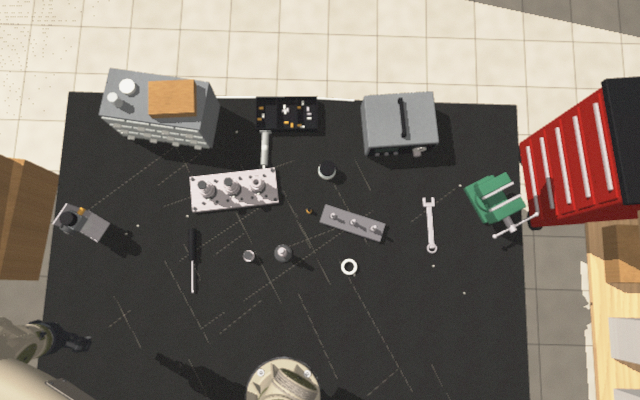

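View pics/wrist0.png

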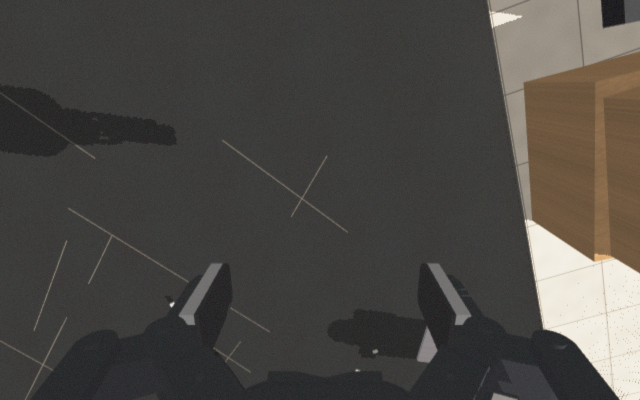

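```bash
python3 - <<'E'
import cv2
a=cv2.imread('pics/top0.png')[120:300,180:400];cv2.imwrite('pics/top0z.png',cv2.resize(a,None,fx=3.6,fy=3.3,interpolation=cv2.INTER_CUBIC))
a=cv2.imread('pics/scene0.png')[150:330,260:480];cv2.imwrite('pics/scene0z.png',cv2.resize(a,None,fx=3.6,fy=3.3,interpolation=cv2.INTER_CUBIC))
E
```

```text
(no output)
```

View pics/top0z.png

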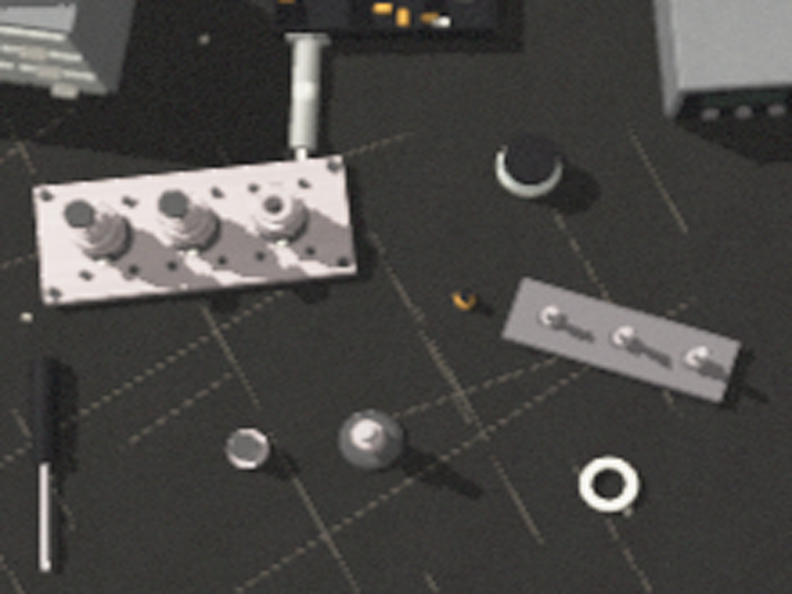

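View pics/scene0z.png

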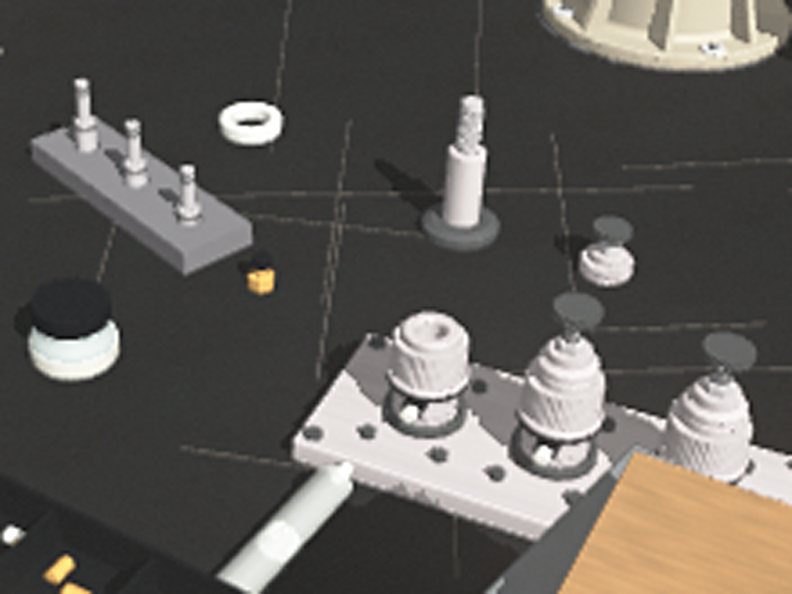

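```bash
cat > h.py <<'E'
import numpy as np
from rig import ctrl
def back(m,uv,z):
    K,R,t=map(np.array,(m['K'],m['R'],m['t']))
    c=-R.T@t; d=R.T@np.linalg.inv(K)@np.array([uv[0],uv[1],1.])
    return c+d*(z-c[2])/d[2]
def proj(m,X):
    p=np.array(m['R'])@np.array(X)+np.array(m['t']); p=np.array(m['K'])@p; return p[:2]/p[2]
def st():
    o=ctrl.get_obs(); q=o['eef_rot']; a=2*np.arctan2(q[2],q[1])
    print('t',round(o['time_s'],2),'pos',o['tool_pos'].round(2),'yaw(x ang)',round(np.degrees(a),2),'F',o['wrist_force'].round(2),'w',round(o['gripper_width'],3),'j',o['joints'].round(2)); return o,a
E
python3 - <<'E'
from h import *
T=ctrl.camera_model('top');S=ctrl.camera_model('scene')
def tz(x,y): return (180+x/3.6,120+y/3.3)
def sz(x,y): return (260+x/3.6,150+y/3.3)
for n,a,za,b,zb in [('mouth',tz(274,205),88,sz(432,325),88),('rodtop',tz(367,432),117,sz(471,100),117),
 ('plungerR',tz(703,353),0,sz(82,82),0),('plM',tz(628,333),0,sz(132,123),0),('plL',tz(552,314),0,sz(187,169),0)]:
    if za: print(n,back(T,a,za).round(1),back(S,b,zb).round(1))
    else:
        for z in (66,74,82): print(n,z,back(T,a,z).round(1),back(S,b,z).round(1))
for n,c in [('fix',[(36,187),(338,157),(355,270),(47,303)])]:
    for p in c: print(n,back(T,tz(*p),18).round(1))
for p in [(525,280),(740,343),(720,402),(503,338)]: print('rack',back(T,tz(*p),20).round(1))
E
```

```text
mouth [639.4 102.6  88. ] [636.8 103.6  88. ]
rodtop [429.5  14.6 117. ] [429.   17.2 117. ]
plungerR 66 [ 514.  -266.1   66. ] [ 493.3 -277.7   66. ]
plungerR 74 [ 513. -265.   74.] [ 503.5 -268.4   74. ]
plungerR 82 [ 512.  -263.9   82. ] [ 513.7 -259.1   82. ]
plM 66 [ 531.  -201.9   66. ] [ 522.2 -205.7   66. ]
plM 74 [ 529.9 -201.1   74. ] [ 532.  -197.4   74. ]
plM 82 [ 528.8 -200.4   82. ] [ 541.8 -189.1   82. ]
plL 66 [ 547.1 -136.7   66. ] [ 551.8 -133.5   66. ]
plL 74 [ 545.9 -136.3   74. ] [ 561.2 -126.2   74. ]
plL 82 [ 544.7 -135.9   82. ] [ 570.6 -119.    82. ]
fix [666.  322.4  18. ]
fix [703.7  55.2  18. ]
fix [592.2  35.9  18. ]
fix [552.6 305.1  18. ]
rack [ 586.3 -114.6   20. ]
rack [ 530.3 -304.9   20. ]
rack [ 473.2 -287.5   20. ]
rack [529.5 -96.5  20. ]
```

```bash
python3 - <<'E'
from h import *
m=ctrl.camera_model('wrist');o,a=st()
R=np.array(m['R']);c=-R.T@m['t'];tx=np.array([np.cos(a),np.sin(a),0]);ty=np.array([np.sin(a),-np.cos(a),0]);tz=np.array([0,0,-1])
M=np.array([tx,ty,tz]);print('cam in tool',M@(c-o['tool_pos']));print('cam axes in tool (rows)',(R@M.T).round(3))
E
```

```text
t 1.5 pos [193.3  541.56 204.63] yaw(x ang) 70.36 F [ 0.69  0.11 -0.78] w 0.998 j [ 1.09  0.31  0.05  1.3  -0.    1.43]
cam in tool [  -1.16079125  -86.3233313  -170.46496385]
cam axes in tool (rows) [[ 1.     0.     0.001]
 [-0.     0.945 -0.328]
 [-0.001  0.328  0.945]]
```

>>> step_arm([
  {"yaw": 6.9},
  {"yaw": 6.9},
  {"yaw": 6.9},
  {"yaw": 6.9},
  {"yaw": 6.9},
  {"yaw": 6.9},
  {"yaw": 6.9},
  {"yaw": 6.9},
])

```text
invalid input at $.moves[0]: expected keys slide, yaw, hand
```

>>> step_arm([
  {"yaw": 6.9},
  {},
])

```text
invalid input at $.moves[0]: expected keys slide, yaw, hand
```

>>> step_arm([
  {"slide": [0, 0, 0], "yaw": 6.9, "hand": 1},
  {"slide": [0, 0, 0], "yaw": 6.9, "hand": 1},
  {"slide": [0, 0, 0], "yaw": 6.9, "hand": 1},
  {"slide": [0, 0, 0], "yaw": 6.9, "hand": 1},
  {"slide": [0, 0, 0], "yaw": 6.9, "hand": 1},
  {"slide": [0, 0, 0], "yaw": 6.9, "hand": 1},
  {"slide": [0, 0, 0], "yaw": 6.9, "hand": 1},
  {"slide": [0, 0, 0], "yaw": 6.9, "hand": 1},
])

```text
time_s: 2.17
tool_pos: [193.3, 541.6, 204.6]
eef_rot: [-0.0, 0.992, 0.129, 0.0]
wrist_force: [0.3, -0.2, 0.0]
gripper_width: 1.002
```

>>> step_arm([
  {"slide": [0, 0, 0], "yaw": 6.9, "hand": 1},
  {"slide": [0, 0, 0], "yaw": 0, "hand": 1},
])

```text
time_s: 2.33
tool_pos: [193.3, 541.6, 204.7]
eef_rot: [-0.0, 0.998, 0.071, 0.0]
wrist_force: [0.3, 0.4, -0.2]
gripper_width: 0.998
```

```bash
cat >> h.py <<'E'
def rel(target,o=None):
    o=ctrl.get_obs();q=o['eef_rot'];a=2*np.arctan2(q[2],q[1]);d=np.array(target)-o['tool_pos']
    M=np.array([[np.cos(a),np.sin(a),0],[np.sin(a),-np.cos(a),0],[0,0,-1]]);return (M@d/10).round(3)
E
python3 -c "
from h import *
st();print(rel([429,16,200]))"
```

```text
t 2.33 pos [193.29 541.59 204.65] yaw(x ang) 8.09 F [ 0.34  0.43 -0.22] w 0.998 j [ 1.09  0.31  0.05  1.3  -0.    2.52]
[15.939 55.354  0.465]
```

>>> step_arm([
  {"slide": [1.0, 3.46, 0], "yaw": 0, "hand": 1},
  {"slide": [1.0, 3.46, 0], "yaw": 0, "hand": 1},
  {"slide": [1.0, 3.46, 0], "yaw": 0, "hand": 1},
  {"slide": [1.0, 3.46, 0], "yaw": 0, "hand": 1},
  {"slide": [1.0, 3.46, 0], "yaw": 0, "hand": 1},
  {"slide": [1.0, 3.46, 0], "yaw": 0, "hand": 1},
  {"slide": [1.0, 3.46, 0], "yaw": 0, "hand": 1},
  {"slide": [1.0, 3.46, 0], "yaw": 0, "hand": 1},
])

```text
time_s: 3.0
tool_pos: [312.6, 277.7, 204.8]
eef_rot: [-0.0, 0.997, 0.074, 0.0]
wrist_force: [0.4, 0.2, -0.4]
gripper_width: 1.0
```

>>> step_arm([
  {"slide": [1.0, 3.46, 0], "yaw": 0, "hand": 1},
  {"slide": [1.0, 3.46, 0], "yaw": 0, "hand": 1},
  {"slide": [1.0, 3.46, 0], "yaw": 0, "hand": 1},
  {"slide": [1.0, 3.46, 0], "yaw": 0, "hand": 1},
  {"slide": [1.0, 3.46, 0], "yaw": 0, "hand": 1},
  {"slide": [1.0, 3.46, 0], "yaw": 0, "hand": 1},
  {"slide": [1.0, 3.46, 0], "yaw": 0, "hand": 1},
  {"slide": [0, 0, 0], "yaw": 0, "hand": 1},
])

```text
time_s: 3.67
tool_pos: [419.2, 44.6, 204.8]
eef_rot: [0.001, 0.998, 0.07, 0.001]
wrist_force: [1.4, 0.4, 0.4]
gripper_width: 0.999
```

```bash
python3 -c "
from h import *
import cv2
st();print(rel([429,16,200]))
im=ctrl.read_camera('wrist');cv2.imwrite('pics/w1.png',im);m=ctrl.camera_model('wrist')
for q in ['rod','rod_stand']: print(q,ctrl.spot_in('wrist',q))
print(proj(m,[429,16,117]),proj(m,[429,16,75]))
"
```

```text
t 3.67 pos [419.23  44.57 204.79] yaw(x ang) 8.07 F [1.39 0.43 0.38] w 0.999 j [-0.08  0.01 -0.31  1.24 -0.    1.35]
[0.566 2.966 0.479]
rod [{'point': [334.6, 220.6], 'confidence': 0.69}, {'point': [616.8, 168.4], 'confidence': 0.18}]
rod_stand [{'point': [333.5, 220.2], 'confidence': 0.74}, {'point': [330.5, 185.8], 'confidence': 0.6}, {'point': [561.1, 147.0], 'confidence': 0.27}]
[334.96411351 226.71404701] [333.68055978 208.92009662]
```

View pics/w1.png

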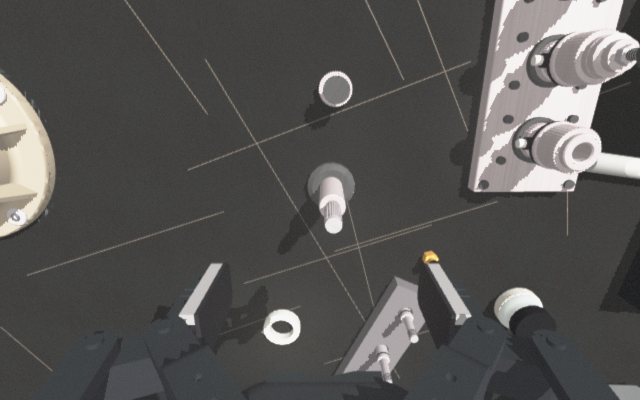

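```bash
python3 -c "
from h import *
import cv2
im=cv2.imread('pics/w1.png')
a=cv2.resize(im[150:250,290:380],None,fx=5,fy=5,interpolation=cv2.INTER_CUBIC)
b=cv2.resize(im[110:190,530:620],None,fx=5,fy=5,interpolation=cv2.INTER_CUBIC)
b=cv2.copyMakeBorder(b,0,100,0,0,0);c=np.hstack([a[:,:390],b[:,:400]]);cv2.imwrite('pics/w1z.png',c)
m=ctrl.camera_model('wrist');print(back(m,(333,226),117),back(m,(581,151),88))
"
```

```text
[425.60254487  19.08653998 117.        ] [632.73314838 108.86631237  88.        ]
```

View pics/w1z.png

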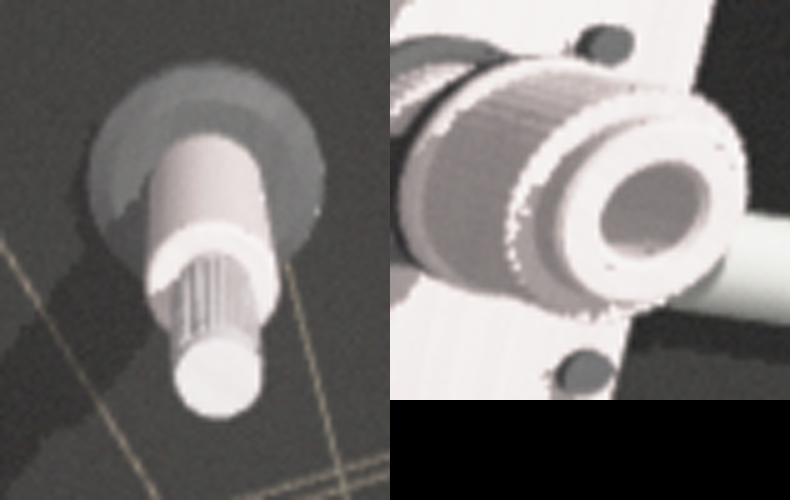

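```bash
python3 -c "
from h import *
m=ctrl.camera_model('wrist');print(back(m,(333.6,225.2),117),back(m,(583,151.4),88));print(rel([427,18,127]))
"
```

```text
[425.99583873  19.89764111 117.        ] [634.61007662 108.78148366  88.        ]
[0.636 3.257 7.75 ]
```

>>> step_arm([
  {"slide": [0.3, 1.6, 1.5], "yaw": 0, "hand": 1},
  {"slide": [0.3, 1.6, 2], "yaw": 0, "hand": 1},
  {"slide": [0, 0, 2.2], "yaw": 0, "hand": 1},
  {"slide": [0, 0, 2], "yaw": 0, "hand": 1},
  {"slide": [0, 0, 0], "yaw": 0, "hand": 1},
  {"slide": [0, 0, 0], "yaw": 0, "hand": 1},
])

```text
time_s: 4.32
tool_pos: [425.4, 20.1, 127.2]
eef_rot: [-0.0, 0.997, 0.074, -0.001]
wrist_force: [0.1, 0.5, -0.2]
gripper_width: 0.998
```

```bash
cat > look.py <<'E'
import sys,cv2
from h import *
o,a=st();im=ctrl.read_camera('wrist');n=sys.argv[1];cv2.imwrite(f'pics/{n}.png',im)
x0,y0,x1,y1=map(int,sys.argv[2:6]);f=min(800/(x1-x0),600/(y1-y0))
cv2.imwrite(f'pics/{n}z.png',cv2.resize(im[y0:y1,x0:x1],None,fx=f,fy=f,interpolation=cv2.INTER_CUBIC));print('scale',f)
m=ctrl.camera_model('wrist');print('tcp px',proj(m,o['tool_pos']))
E
python3 look.py w2 240 150 440 300
```

```text
t 4.32 pos [425.4   20.13 127.17] yaw(x ang) 8.45 F [ 0.11  0.46 -0.18] w 0.998 j [-0.14  0.07 -0.45  1.05  0.    1.28]
scale 4.0
tcp px [326.16825842 237.19838896]
```

View pics/w2z.png

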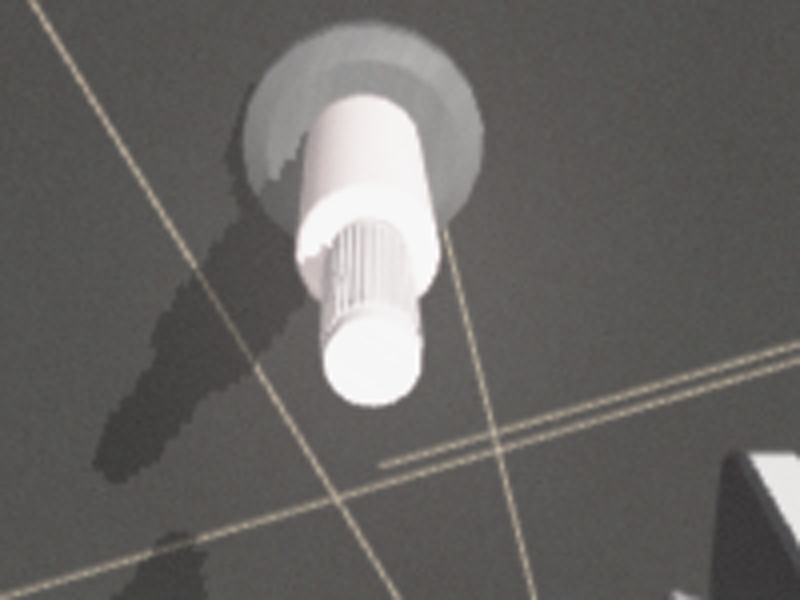

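```bash
python3 -c "
from h import *
m=ctrl.camera_model('wrist');o,a=st();p=back(m,(333,240.2),117);print(p,rel([p[0],p[1],86]))
R=np.array(m['R']);c=-R.T@m['t'];M=np.array([[np.cos(a),np.sin(a),0],[np.sin(a),-np.cos(a),0],[0,0,-1]])
print(M@(c-o['tool_pos']),R@M.T)
"
```

```text
t 4.37 pos [426.52  19.83 128.22] yaw(x ang) 8.43 F [-0.44  0.58  0.02] w 0.995 j [-0.14  0.07 -0.45  1.05  0.    1.28]
[430.60238525  13.82308328 117.        ] [0.316 0.654 4.222]
[  -1.82669814  -84.45372939 -170.48549936] [[ 9.99999387e-01  2.41512589e-04  1.08034636e-03]
 [ 1.26887850e-04  9.44473014e-01 -3.28588968e-01]
 [-1.09971635e-03  3.28588904e-01  9.44472405e-01]]
```

>>> step_arm([
  {"slide": [0.22, 0.4, 1.5], "yaw": 0, "hand": 1},
  {"slide": [0, 0, 1.5], "yaw": 0, "hand": 1},
  {"slide": [0, 0, 1.5], "yaw": 0, "hand": 0.6},
  {"slide": [0, 0, 0], "yaw": 0, "hand": 0.4},
  {"slide": [0, 0, 0], "yaw": 0, "hand": 0.4},
  {"slide": [0, 0, 0], "yaw": 0, "hand": 0.4},
  {"slide": [0, 0, 0], "yaw": 0, "hand": 0.4},
  {"slide": [0, 0, 0], "yaw": 0, "hand": 0.4},
])

```text
time_s: 5.03
tool_pos: [430.5, 15.1, 83.8]
eef_rot: [0.0, 0.997, 0.072, 0.001]
wrist_force: [-0.2, 0.6, -0.5]
gripper_width: 0.395
```

```bash
python3 look.py w3 220 130 460 310;python3 -c "
from h import *
st()"
```

```text
t 5.03 pos [430.54  15.07  83.77] yaw(x ang) 8.28 F [-0.18  0.58 -0.51] w 0.395 j [-0.15  0.11 -0.52  0.94  0.    1.27]
scale 3.3333333333333335
tcp px [328.39607925 238.90227653]
t 5.08 pos [430.33  15.03  83.53] yaw(x ang) 8.27 F [ 0.41 -0.16 -0.3 ] w 0.405 j [-0.15  0.11 -0.52  0.94  0.    1.27]
```

View pics/w3z.png

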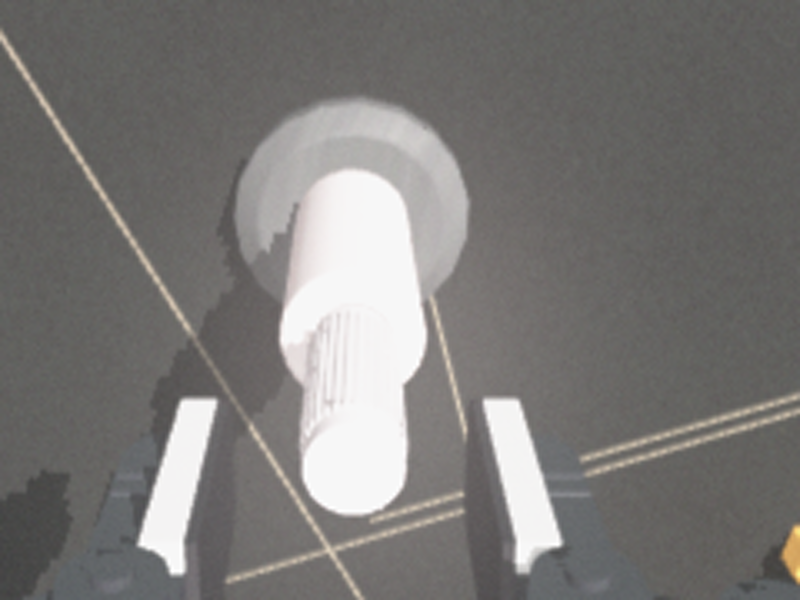

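```bash
python3 -c "
from h import *
m=ctrl.camera_model('wrist');o,a=st();p=back(m,(326.2,268.9),117);print(p,rel([p[0],p[1],82]))
p=back(m,(220+353/3.333,130+330/3.333),75);print('stand top',p)
"
```

```text
t 5.08 pos [430.33  15.03  83.53] yaw(x ang) 8.27 F [ 0.41 -0.16 -0.3 ] w 0.405 j [-0.15  0.11 -0.52  0.94  0.    1.27]
[429.00847555  15.53522846 117.        ] [-0.123 -0.069  0.153]
stand top [428.86028041  17.00649788  75.        ]
```

>>> step_arm([
  {"slide": [-0.1, -0.05, 0], "yaw": 0, "hand": 0.3},
  {"slide": [0, 0, 0], "yaw": 0, "hand": 0.2},
  {"slide": [0, 0, 0], "yaw": 0, "hand": 0.1},
  {"slide": [0, 0, 0], "yaw": 0, "hand": 0},
  {"slide": [0, 0, 0], "yaw": 0, "hand": 0},
  {"slide": [0, 0, 0], "yaw": 0, "hand": 0},
], force=30)

```text
time_s: 5.58
tool_pos: [428.7, 15.4, 82.8]
eef_rot: [0.0, 0.997, 0.072, 0.0]
wrist_force: [-1.0, 0.9, 3.2]
gripper_width: 0.166
```

```bash
python3 look.py w4 220 130 460 310;python3 -c "
from h import *
st()"
```

```text
t 5.58 pos [428.69  15.37  82.75] yaw(x ang) 8.26 F [-0.96  0.86  3.16] w 0.166 j [-0.15  0.11 -0.52  0.94  0.    1.27]
scale 3.3333333333333335
tcp px [328.09352181 238.74636359]
t 5.63 pos [428.65  15.35  82.74] yaw(x ang) 8.25 F [ 0.1  -1.63  2.69] w 0.162 j [-0.15  0.11 -0.52  0.94  0.    1.27]
```

View pics/w4z.png

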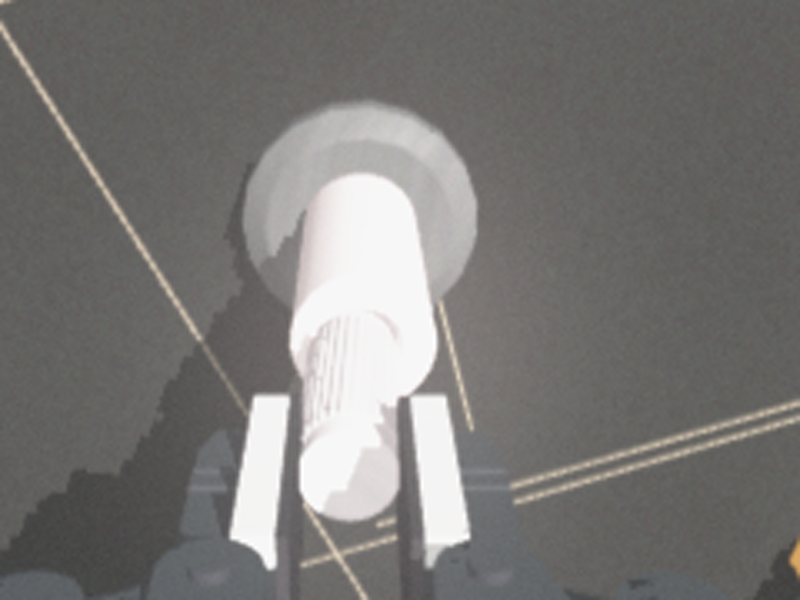

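>>> step_arm([
  {"slide": [0, 0, -0.5], "yaw": 0, "hand": 0},
  {"slide": [0, 0, -1], "yaw": 0, "hand": 0},
  {"slide": [0, 0, -1.5], "yaw": 0, "hand": 0},
  {"slide": [0, 0, -2], "yaw": 0, "hand": 0},
  {"slide": [0, 0, -2], "yaw": 0, "hand": 0},
  {"slide": [0, 0, -1.5], "yaw": 0, "hand": 0},
  {"slide": [0, 0, -1], "yaw": 0, "hand": 0},
  {"slide": [0, 0, 0], "yaw": 0, "hand": 0},
])

```text
time_s: 6.3
tool_pos: [429.8, 15.2, 179.5]
eef_rot: [0.0, 0.997, 0.072, 0.002]
wrist_force: [-0.5, -1.1, -1.3]
gripper_width: 0.166
```

```bash
python3 look.py w5 0 0 640 400;python3 -c "
from h import *
st()"
```

```text
t 6.3 pos [429.8   15.24 179.54] yaw(x ang) 8.26 F [-0.54 -1.13 -1.31] w 0.166 j [-0.15  0.04 -0.35  1.18  0.    1.27]
scale 1.25
tcp px [329.19226532 240.06666316]
t 6.35 pos [429.12  15.34 178.19] yaw(x ang) 8.26 F [ 0.7   0.79 -0.21] w 0.161 j [-0.15  0.04 -0.35  1.18  0.    1.27]
```

View pics/w5z.png

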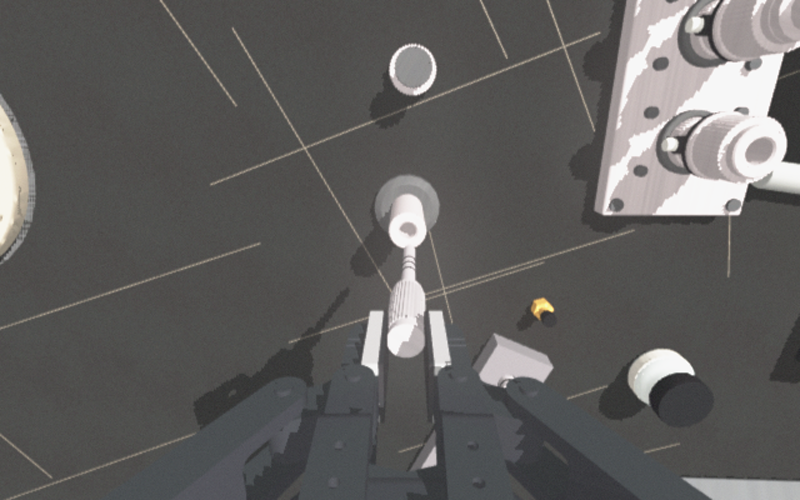

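```bash
python3 -c "
import cv2
im=cv2.imread('pics/w5.png');cv2.imwrite('pics/w5zz.png',cv2.resize(im[150:250,290:370],None,fx=6,fy=6,interpolation=cv2.INTER_CUBIC))"
```

```text
(no output)
```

View pics/w5zz.png

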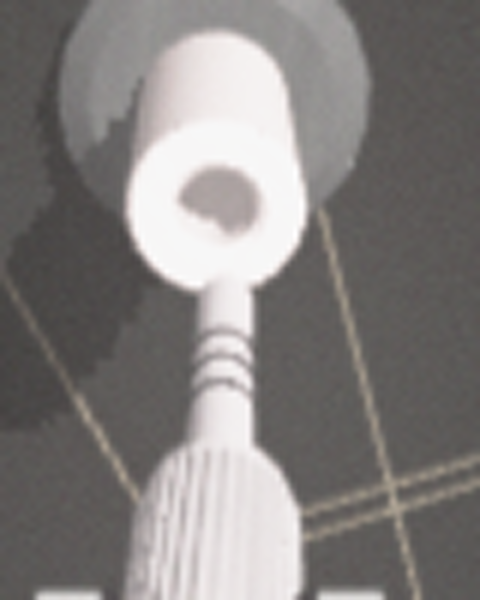

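>>> step_arm([
  {"slide": [2, -0.5, -0.6], "yaw": 0, "hand": 0},
  {"slide": [3, -0.8, -0.7], "yaw": 0, "hand": 0},
  {"slide": [3, -0.8, 0], "yaw": 0, "hand": 0},
  {"slide": [3, -0.8, 0], "yaw": 0, "hand": 0},
  {"slide": [3, -0.8, 0], "yaw": 0, "hand": 0},
  {"slide": [3, -0.8, 0], "yaw": 0, "hand": 0},
  {"slide": [2.4, -0.6, 0], "yaw": 0, "hand": 0},
  {"slide": [1.5, -0.4, 0], "yaw": 0, "hand": 0},
])

```text
time_s: 7.02
tool_pos: [628.8, 100.9, 187.8]
eef_rot: [-0.0, 0.997, 0.072, -0.001]
wrist_force: [-0.5, -0.5, 0.0]
gripper_width: 0.161
```

>>> step_arm([
  {"slide": [1.0, -0.15, 0], "yaw": 0, "hand": 0},
  {"slide": [0, 0, 0], "yaw": 0, "hand": 0},
  {"slide": [0, 0, 0], "yaw": 0, "hand": 0},
  {"slide": [0, 0, 0], "yaw": 0, "hand": 0},
])

```text
time_s: 7.35
tool_pos: [636.0, 102.6, 189.4]
eef_rot: [-0.0, 0.997, 0.072, -0.001]
wrist_force: [-0.3, 0.9, -1.0]
gripper_width: 0.164
```

```bash
python3 look.py w6 280 140 380 220;python3 -c "
from h import *
st()"
```

```text
t 7.35 pos [635.96 102.6  189.38] yaw(x ang) 8.25 F [-0.34  0.86 -0.96] w 0.164 j [ 0.04  0.46  0.22  1.34 -0.    1.46]
scale 7.5
tcp px [327.93376071 238.16095377]
t 7.4 pos [636.05 102.51 189.94] yaw(x ang) 8.24 F [ 0.24  0.18 -0.51] w 0.166 j [0.04 0.46 0.22 1.34 0.   1.46]
```

View pics/w6z.png

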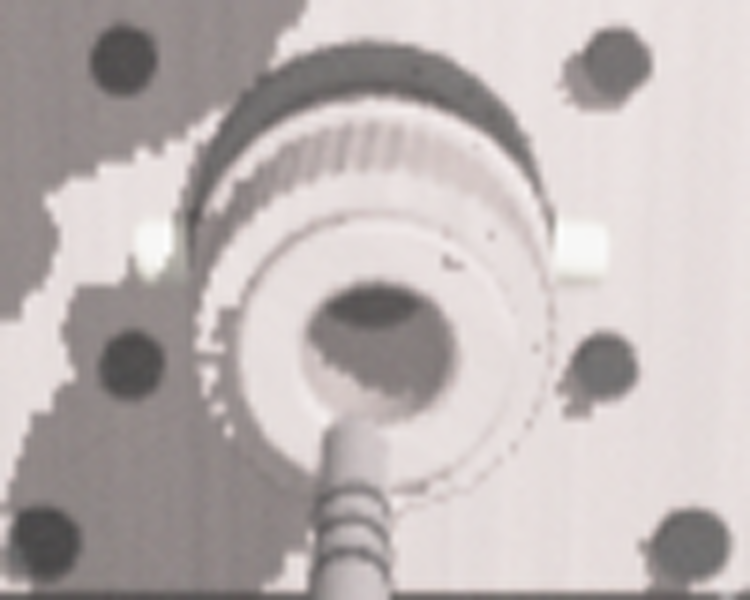

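View pics/w6.png

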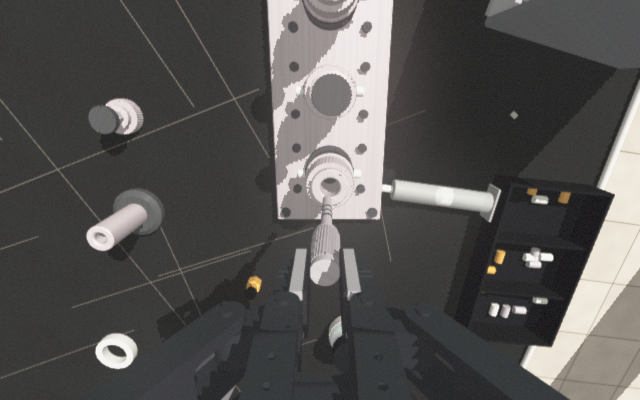

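>>> step_arm([
  {"slide": [0.2, 0.25, 0.8], "yaw": 0, "hand": 0},
  {"slide": [0, 0, 1], "yaw": 0, "hand": 0},
  {"slide": [0, 0, 0.6], "yaw": 0, "hand": 0},
  {"slide": [0, 0, 0], "yaw": 0, "hand": 0},
  {"slide": [0, 0, 0], "yaw": 0, "hand": 0},
  {"slide": [0, 0, 0], "yaw": 0, "hand": 0},
])

```text
time_s: 7.9
tool_pos: [639.4, 100.6, 166.6]
eef_rot: [-0.0, 0.997, 0.072, -0.0]
wrist_force: [-0.4, -0.8, -1.2]
gripper_width: 0.162
```

```bash
python3 look.py w7 270 140 390 230;python3 -c "
from h import *
st()"
```

```text
t 7.9 pos [639.36 100.58 166.64] yaw(x ang) 8.26 F [-0.45 -0.79 -1.24] w 0.162 j [0.03 0.47 0.18 1.29 0.   1.46]
scale 6.666666666666667
tcp px [327.63066627 238.48457533]
t 7.95 pos [639.6  100.62 166.92] yaw(x ang) 8.26 F [0.14 0.68 0.01] w 0.164 j [0.03 0.47 0.18 1.29 0.   1.46]
```

View pics/w7z.png

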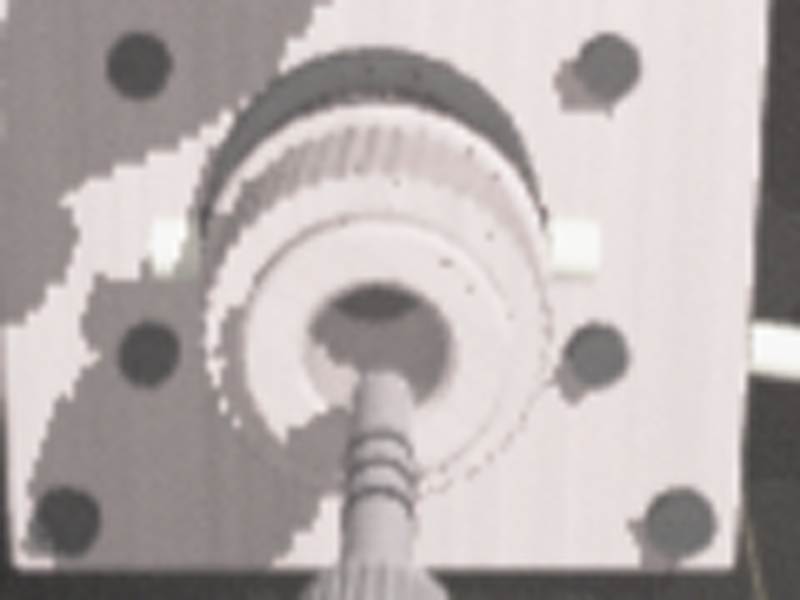

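>>> step_arm([
  {"slide": [0, -0.2, 0], "yaw": 0, "hand": 0},
  {"slide": [0, 0, 0.6], "yaw": 0, "hand": 0},
  {"slide": [0, 0, 0.6], "yaw": 0, "hand": 0},
  {"slide": [0, 0, 0.4], "yaw": 0, "hand": 0},
  {"slide": [0, 0, 0.2], "yaw": 0, "hand": 0},
  {"slide": [0, 0, 0], "yaw": 0, "hand": 0},
  {"slide": [0, 0, 0], "yaw": 0, "hand": 0},
])

```text
time_s: 8.53
tool_pos: [639.0, 102.6, 148.3]
eef_rot: [-0.0, 0.997, 0.072, -0.0]
wrist_force: [0.2, 0.2, -0.2]
gripper_width: 0.162
```

```bash
python3 look.py w8 270 140 390 230;python3 -c "
from h import *
st()"
```

```text
t 8.53 pos [639.   102.56 148.28] yaw(x ang) 8.26 F [ 0.19  0.18 -0.18] w 0.162 j [0.04 0.47 0.15 1.24 0.   1.46]
scale 6.666666666666667
tcp px [327.69567764 238.43310601]
t 8.58 pos [639.22 102.56 148.6 ] yaw(x ang) 8.26 F [ 0.83 -0.9  -0.1 ] w 0.161 j [0.04 0.47 0.15 1.24 0.   1.46]
```

View pics/w8z.png

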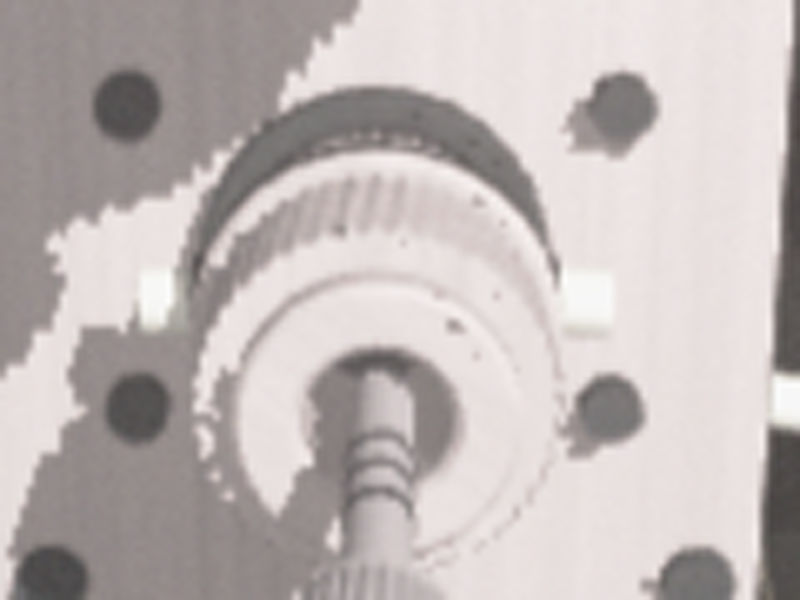

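>>> step_arm([
  {"slide": [0, -0.05, 0.5], "yaw": 0, "hand": 0},
  {"slide": [0, 0, 0.4], "yaw": 0, "hand": 0},
  {"slide": [0, 0, 0.2], "yaw": 0, "hand": 0},
  {"slide": [0, 0, 0.1], "yaw": 0, "hand": 0},
  {"slide": [0, 0, 0], "yaw": 0, "hand": 0},
  {"slide": [0, 0, 0], "yaw": 0, "hand": 0},
  {"slide": [0, 0, 0], "yaw": 0, "hand": 0},
])

```text
time_s: 9.17
tool_pos: [639.2, 103.1, 136.7]
eef_rot: [-0.0, 0.997, 0.072, 0.0]
wrist_force: [0.3, -1.0, -1.3]
gripper_width: 0.164
```

>>> step_arm([
  {"slide": [0, 0, 0.05], "yaw": 0, "hand": 0},
  {"slide": [0, 0, 0.05], "yaw": 0, "hand": 0},
  {"slide": [0, 0, 0], "yaw": 0, "hand": 0},
  {"slide": [0, 0, 0], "yaw": 0, "hand": 0},
])

```text
time_s: 9.5
tool_pos: [639.1, 103.1, 135.6]
eef_rot: [-0.0, 0.997, 0.072, 0.0]
wrist_force: [-0.6, -0.8, 0.1]
gripper_width: 0.16
```

>>> step_arm([
  {"slide": [0, 0, 0.05], "yaw": 0, "hand": 0},
  {"slide": [0, 0, 0], "yaw": 0, "hand": 0},
  {"slide": [0, 0, 0], "yaw": 0, "hand": 0},
])

```text
time_s: 9.75
tool_pos: [639.1, 103.1, 135.0]
eef_rot: [-0.0, 0.997, 0.072, -0.0]
wrist_force: [1.3, 0.3, -0.7]
gripper_width: 0.162
```

>>> step_arm([
  {"slide": [0, 0, 0.05], "yaw": 0, "hand": 0},
  {"slide": [0, 0, 0], "yaw": 0, "hand": 0},
  {"slide": [0, 0, 0], "yaw": 0, "hand": 0},
])

```text
time_s: 10.0
tool_pos: [639.1, 103.1, 134.6]
eef_rot: [-0.0, 0.997, 0.072, -0.0]
wrist_force: [-1.0, 0.2, 0.2]
gripper_width: 0.168
```

>>> step_arm([
  {"slide": [0, 0, 0.05], "yaw": 0, "hand": 0},
  {"slide": [0, 0, 0], "yaw": 0, "hand": 0},
  {"slide": [0, 0, 0], "yaw": 0, "hand": 0},
])

```text
time_s: 10.25
tool_pos: [639.1, 103.1, 134.0]
eef_rot: [-0.0, 0.997, 0.072, -0.0]
wrist_force: [0.1, -0.3, -1.0]
gripper_width: 0.162
```

>>> step_arm([
  {"slide": [0, 0, 0.05], "yaw": 0, "hand": 0},
  {"slide": [0, 0, 0], "yaw": 0, "hand": 0},
  {"slide": [0, 0, 0], "yaw": 0, "hand": 0},
])

```text
time_s: 10.5
tool_pos: [639.1, 103.1, 133.5]
eef_rot: [-0.0, 0.997, 0.072, -0.0]
wrist_force: [-1.0, 0.1, 0.2]
gripper_width: 0.164
```

```bash
python3 look.py w9 270 140 390 230;python3 -c "
from h import *
st()"
```

```text
t 10.5 pos [639.08 103.09 133.54] yaw(x ang) 8.26 F [-1.04  0.1   0.21] w 0.164 j [0.04 0.48 0.12 1.21 0.   1.46]
scale 6.666666666666667
tcp px [328.02307041 238.66740195]
t 10.55 pos [639.09 103.1  133.57] yaw(x ang) 8.26 F [ 0.6  -0.71 -0.74] w 0.166 j [0.04 0.48 0.12 1.21 0.   1.46]
```

View pics/w9z.png

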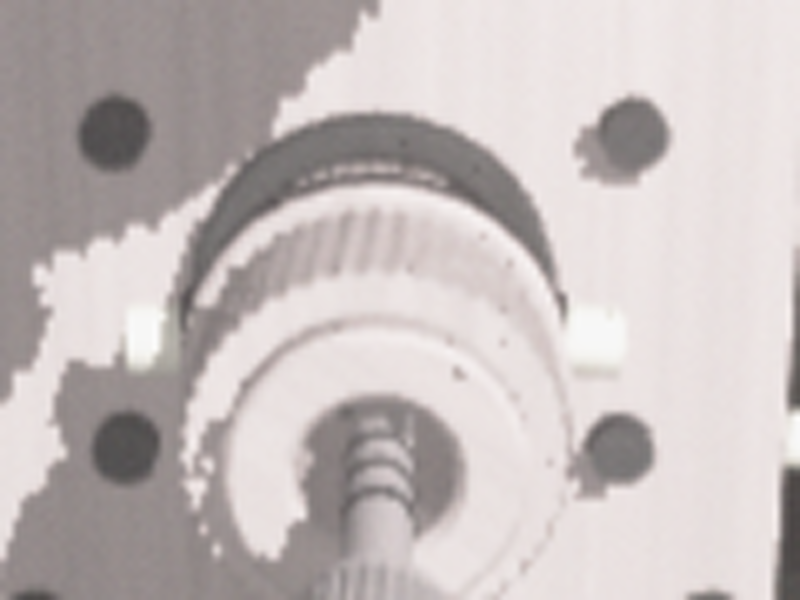

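>>> step_arm([
  {"slide": [0, 0, 0.2], "yaw": 0, "hand": 0},
  {"slide": [0, 0, 0.2], "yaw": 0, "hand": 0},
  {"slide": [0, 0, 0.1], "yaw": 0, "hand": 0},
  {"slide": [0, 0, 0], "yaw": 0, "hand": 0},
  {"slide": [0, 0, 0], "yaw": 0, "hand": 0},
])

```text
time_s: 10.97
tool_pos: [639.0, 103.1, 128.4]
eef_rot: [-0.0, 0.997, 0.072, -0.0]
wrist_force: [-0.5, 0.9, -0.8]
gripper_width: 0.162
```

>>> step_arm([
  {"slide": [0, 0, 0.05], "yaw": 0, "hand": 0},
  {"slide": [0, 0, 0.05], "yaw": 0, "hand": 0},
  {"slide": [0, 0, 0], "yaw": 0, "hand": 0},
  {"slide": [0, 0, 0], "yaw": 0, "hand": 0},
])

```text
time_s: 11.3
tool_pos: [639.1, 103.1, 127.6]
eef_rot: [-0.0, 0.997, 0.072, 0.0]
wrist_force: [0.3, -0.4, -0.9]
gripper_width: 0.165
```

>>> step_arm([
  {"slide": [0, 0, 0.05], "yaw": 0, "hand": 0},
  {"slide": [0, 0, 0], "yaw": 0, "hand": 0},
  {"slide": [0, 0, 0], "yaw": 0, "hand": 0},
])

```text
time_s: 11.55
tool_pos: [639.1, 103.1, 127.1]
eef_rot: [-0.0, 0.997, 0.072, -0.0]
wrist_force: [0.6, 0.9, -0.2]
gripper_width: 0.161
```

Tip is about 32.5 mm deep with no contact yet; continuing in half-millimetre steps.

>>> step_arm([
  {"slide": [0, 0, 0.05], "yaw": 0, "hand": 0},
  {"slide": [0, 0, 0], "yaw": 0, "hand": 0},
  {"slide": [0, 0, 0], "yaw": 0, "hand": 0},
])

```text
time_s: 11.8
tool_pos: [639.1, 103.1, 126.6]
eef_rot: [-0.0, 0.997, 0.072, -0.0]
wrist_force: [-0.1, 0.6, -0.3]
gripper_width: 0.16
```

>>> step_arm([
  {"slide": [0, 0, 0.05], "yaw": 0, "hand": 0},
  {"slide": [0, 0, 0], "yaw": 0, "hand": 0},
  {"slide": [0, 0, 0], "yaw": 0, "hand": 0},
])

```text
time_s: 12.05
tool_pos: [639.1, 103.1, 126.1]
eef_rot: [-0.0, 0.997, 0.072, -0.0]
wrist_force: [0.3, 0.2, -1.3]
gripper_width: 0.166
```

>>> step_arm([
  {"slide": [0, 0, 0.05], "yaw": 0, "hand": 0},
  {"slide": [0, 0, 0], "yaw": 0, "hand": 0},
  {"slide": [0, 0, 0], "yaw": 0, "hand": 0},
])

```text
time_s: 12.3
tool_pos: [639.1, 103.1, 125.6]
eef_rot: [-0.0, 0.997, 0.072, -0.0]
wrist_force: [0.5, 0.2, -1.1]
gripper_width: 0.16
```

>>> step_arm([
  {"slide": [0, 0, 0.2], "yaw": 0, "hand": 0},
  {"slide": [0, 0, 0.2], "yaw": 0, "hand": 0},
  {"slide": [0, 0, 0.1], "yaw": 0, "hand": 0},
  {"slide": [0, 0, 0], "yaw": 0, "hand": 0},
  {"slide": [0, 0, 0], "yaw": 0, "hand": 0},
])

```text
time_s: 12.72
tool_pos: [639.0, 103.1, 120.4]
eef_rot: [-0.0, 0.997, 0.072, -0.0]
wrist_force: [-0.5, 0.3, -0.9]
gripper_width: 0.166
```

>>> step_arm([
  {"slide": [0, 0, 0.05], "yaw": 0, "hand": 0},
  {"slide": [0, 0, 0], "yaw": 0, "hand": 0},
  {"slide": [0, 0, 0], "yaw": 0, "hand": 0},
])

```text
time_s: 12.97
tool_pos: [639.2, 103.1, 120.2]
eef_rot: [-0.0, 0.997, 0.072, 0.0]
wrist_force: [0.4, -0.1, -0.7]
gripper_width: 0.162
```

>>> step_arm([
  {"slide": [0, 0, 0.05], "yaw": 0, "hand": 0},
  {"slide": [0, 0, 0], "yaw": 0, "hand": 0},
  {"slide": [0, 0, 0], "yaw": 0, "hand": 0},
])

```text
time_s: 13.22
tool_pos: [639.1, 103.1, 119.6]
eef_rot: [-0.0, 0.997, 0.072, 0.0]
wrist_force: [1.0, 0.5, -1.4]
gripper_width: 0.163
```

>>> step_arm([
  {"slide": [0, 0, 0.05], "yaw": 0, "hand": 0},
  {"slide": [0, 0, 0], "yaw": 0, "hand": 0},
  {"slide": [0, 0, 0], "yaw": 0, "hand": 0},
])

```text
time_s: 13.47
tool_pos: [639.2, 103.1, 119.2]
eef_rot: [-0.0, 0.997, 0.072, 0.0]
wrist_force: [0.1, -0.0, -0.2]
gripper_width: 0.165
```

```bash
python3 look.py w10 270 140 390 230;python3 -c "
from h import *
st()
ctrl.read_camera('wrist');st()"
```

```text
t 13.47 pos [639.18 103.05 119.16] yaw(x ang) 8.26 F [ 0.07 -0.04 -0.17] w 0.165 j [0.04 0.49 0.1  1.18 0.   1.46]
scale 6.666666666666667
tcp px [328.06391259 238.76800308]
t 13.52 pos [639.17 103.1  119.19] yaw(x ang) 8.26 F [-0.66  0.17  0.06] w 0.164 j [0.04 0.49 0.1  1.18 0.   1.46]
t 13.57 pos [639.14 103.09 119.13] yaw(x ang) 8.26 F [-0.46 -0.29 -1.16] w 0.163 j [0.04 0.49 0.1  1.18 0.   1.46]
```

View pics/w10z.png

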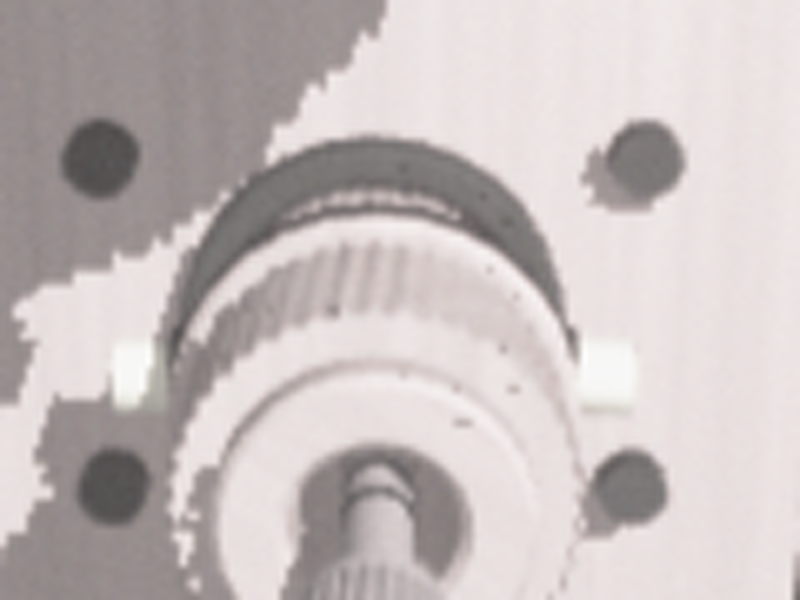

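>>> step_arm([
  {"slide": [0, 0, 0.05], "yaw": 0, "hand": 0},
  {"slide": [0, 0, 0], "yaw": 0, "hand": 0},
  {"slide": [0, 0, 0], "yaw": 0, "hand": 0},
])

```text
time_s: 13.82
tool_pos: [639.2, 103.1, 118.8]
eef_rot: [-0.0, 0.997, 0.072, 0.0]
wrist_force: [-0.6, -0.4, 0.9]
gripper_width: 0.161
```

>>> step_arm([
  {"slide": [0, 0, 0.05], "yaw": 0, "hand": 0},
  {"slide": [0, 0, 0], "yaw": 0, "hand": 0},
  {"slide": [0, 0, 0], "yaw": 0, "hand": 0},
])

```text
time_s: 14.07
tool_pos: [639.3, 103.1, 118.4]
eef_rot: [-0.0, 0.997, 0.072, 0.0]
wrist_force: [-1.4, -0.0, 2.9]
gripper_width: 0.164
```

```bash
python3 -c "
from h import *
st()
ctrl.read_camera('wrist');st()"
```

```text
t 14.07 pos [639.27 103.12 118.41] yaw(x ang) 8.26 F [-1.36 -0.03  2.93] w 0.164 j [0.04 0.49 0.09 1.18 0.   1.46]
t 14.12 pos [639.29 103.07 118.41] yaw(x ang) 8.26 F [-0.04 -0.81  2.95] w 0.161 j [0.04 0.49 0.09 1.18 0.   1.46]
```

>>> step_arm([
  {"slide": [0, 0, -0.5], "yaw": 0, "hand": 0},
  {"slide": [0, 0, -1.2], "yaw": 0, "hand": 0},
  {"slide": [0, 0, -1.5], "yaw": 0, "hand": 0},
  {"slide": [0, 0, -1.5], "yaw": 0, "hand": 0},
  {"slide": [0, 0, -1.5], "yaw": 0, "hand": 0},
  {"slide": [0, 0, -1], "yaw": 0, "hand": 0},
  {"slide": [0, 0, 0], "yaw": 0, "hand": 0},
])

```text
time_s: 14.7
tool_pos: [640.4, 103.2, 192.7]
eef_rot: [0.0, 0.997, 0.072, 0.002]
wrist_force: [0.3, 0.0, -1.1]
gripper_width: 0.164
```

>>> step_arm([
  {"slide": [-2, 0.5, 0], "yaw": 0, "hand": 0},
  {"slide": [-3, 0.8, 0], "yaw": 0, "hand": 0},
  {"slide": [-3, 0.8, 0], "yaw": 0, "hand": 0},
  {"slide": [-3, 0.8, 0], "yaw": 0, "hand": 0},
  {"slide": [-3, 0.8, 0.5], "yaw": 0, "hand": 0},
  {"slide": [-3, 0.8, 0.5], "yaw": 0, "hand": 0},
  {"slide": [-2.5, 0.65, 0.6], "yaw": 0, "hand": 0},
  {"slide": [-1.5, 0.35, 0], "yaw": 0, "hand": 0},
])

```text
time_s: 15.37
tool_pos: [435.0, 18.1, 172.1]
eef_rot: [-0.0, 0.997, 0.072, -0.002]
wrist_force: [0.3, 0.1, -0.4]
gripper_width: 0.163
```

>>> step_arm([
  {"slide": [-1.0, 0.15, 0], "yaw": 0, "hand": 0},
  {"slide": [0, 0, 0], "yaw": 0, "hand": 0},
  {"slide": [0, 0, 0], "yaw": 0, "hand": 0},
  {"slide": [0, 0, 0], "yaw": 0, "hand": 0},
  {"slide": [0, 0, 0], "yaw": 0, "hand": 0},
])

```text
time_s: 15.78
tool_pos: [430.8, 15.7, 174.1]
eef_rot: [-0.0, 0.997, 0.072, 0.0]
wrist_force: [0.9, -0.2, -1.2]
gripper_width: 0.162
```

```bash
python3 look.py w11 280 150 380 225;python3 -c "
from h import *
st()"
```

```text
t 15.78 pos [430.76  15.74 174.14] yaw(x ang) 8.29 F [ 0.86 -0.18 -1.24] w 0.162 j [-0.15  0.05 -0.36  1.17  0.    1.28]
scale 8.0
tcp px [328.37631079 238.85056979]
t 15.83 pos [430.56  15.74 174.04] yaw(x ang) 8.29 F [ 0.34  0.64 -0.41] w 0.162 j [-0.15  0.05 -0.36  1.17  0.    1.28]
```

View pics/w11z.png

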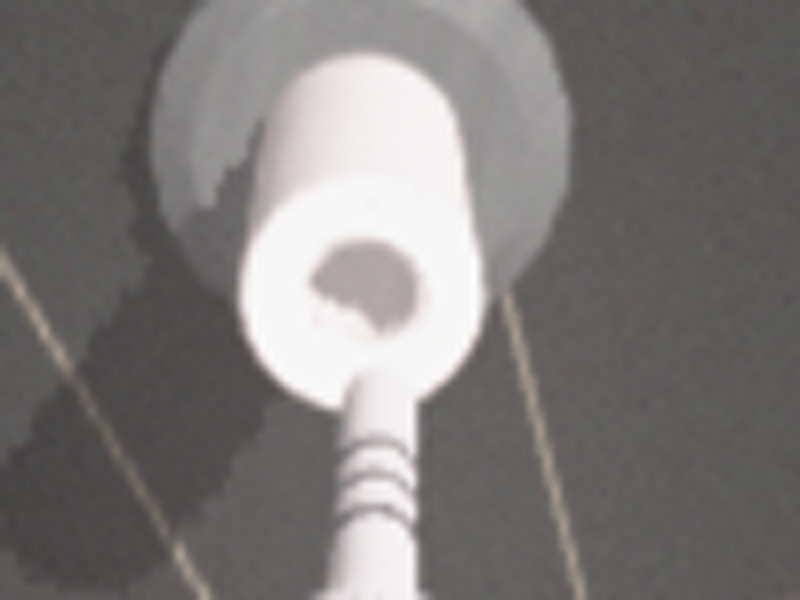

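>>> step_arm([
  {"slide": [-0.17, -0.07, 0.5], "yaw": 0, "hand": 0},
  {"slide": [0, 0, 1], "yaw": 0, "hand": 0},
  {"slide": [0, 0, 0.8], "yaw": 0, "hand": 0},
  {"slide": [0, 0, 0], "yaw": 0, "hand": 0},
  {"slide": [0, 0, 0], "yaw": 0, "hand": 0},
  {"slide": [0, 0, 0], "yaw": 0, "hand": 0},
])

```text
time_s: 16.33
tool_pos: [427.6, 16.0, 150.9]
eef_rot: [-0.0, 0.997, 0.072, -0.0]
wrist_force: [0.4, 0.6, -0.4]
gripper_width: 0.165
```

```bash
python3 look.py w12 280 150 380 225
```

```text
t 16.33 pos [427.6   16.04 150.87] yaw(x ang) 8.26 F [ 0.43  0.55 -0.37] w 0.165 j [-0.15  0.06 -0.41  1.11  0.    1.28]
scale 8.0
tcp px [327.62863645 238.35262307]
```

View pics/w12z.png

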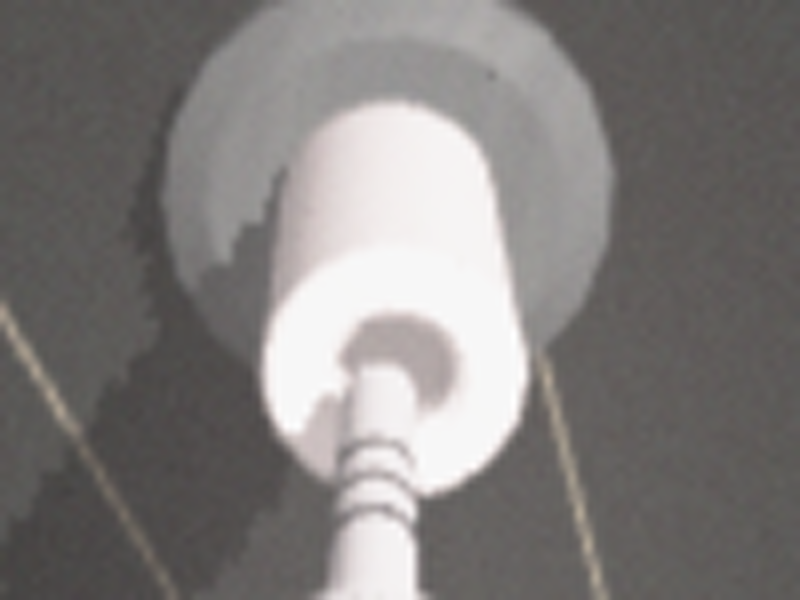

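>>> step_arm([
  {"slide": [0.13, 0, 0], "yaw": 0, "hand": 0},
  {"slide": [0, 0, 0], "yaw": 0, "hand": 0},
  {"slide": [0, 0, 0], "yaw": 0, "hand": 0},
  {"slide": [0, 0, 0], "yaw": 0, "hand": 0},
  {"slide": [0, 0, 0], "yaw": 0, "hand": 0},
  {"slide": [0, 0, 0], "yaw": 0, "hand": 0},
])

```text
time_s: 16.88
tool_pos: [429.0, 16.2, 151.1]
eef_rot: [-0.0, 0.997, 0.072, 0.0]
wrist_force: [-0.9, 0.3, -0.6]
gripper_width: 0.168
```

```bash
python3 look.py w13 280 150 380 225
```

```text
t 16.88 pos [429.03  16.2  151.14] yaw(x ang) 8.26 F [-0.93  0.32 -0.64] w 0.168 j [-0.15  0.06 -0.4   1.11  0.    1.28]
scale 8.0
tcp px [328.08475781 238.7244568 ]
```

View pics/w13z.png

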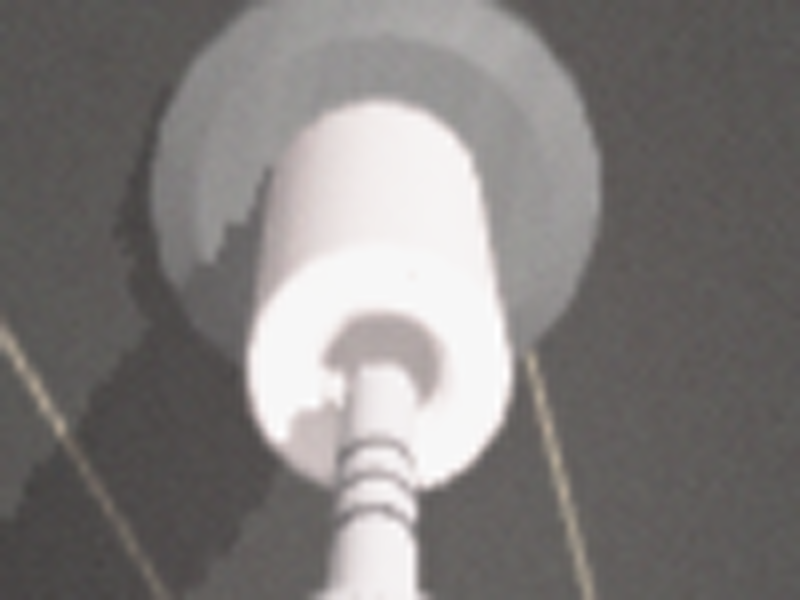

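>>> step_arm([
  {"slide": [0, 0, 0.4], "yaw": 0, "hand": 0},
  {"slide": [0, 0, 0.6], "yaw": 0, "hand": 0},
  {"slide": [0, 0, 0.6], "yaw": 0, "hand": 0},
  {"slide": [0, 0, 0.4], "yaw": 0, "hand": 0},
  {"slide": [0, 0, 0], "yaw": 0, "hand": 0},
])

```text
time_s: 17.35
tool_pos: [428.0, 16.3, 129.7]
eef_rot: [-0.0, 0.997, 0.072, -0.001]
wrist_force: [-0.1, -0.9, -1.2]
gripper_width: 0.157
```

>>> step_arm([
  {"slide": [0, 0, 0.6], "yaw": 0, "hand": 0},
  {"slide": [0, 0, 0.8], "yaw": 0, "hand": 0},
  {"slide": [0, 0, 0.8], "yaw": 0, "hand": 0},
  {"slide": [0, 0, 0.8], "yaw": 0, "hand": 0},
  {"slide": [0, 0, 0.6], "yaw": 0, "hand": 0},
  {"slide": [0, 0, 0.3], "yaw": 0, "hand": 0},
  {"slide": [0, 0, 0], "yaw": 0, "hand": 0},
])

```text
time_s: 17.93
tool_pos: [428.3, 16.3, 91.1]
eef_rot: [-0.0, 0.997, 0.072, -0.001]
wrist_force: [-0.4, -0.0, -1.0]
gripper_width: 0.159
```

>>> step_arm([
  {"slide": [0, 0, 0.4], "yaw": 0, "hand": 0},
  {"slide": [0, 0, 0.3], "yaw": 0, "hand": 0},
  {"slide": [0, 0, 0.1], "yaw": 0, "hand": 0},
  {"slide": [0, 0, 0], "yaw": 0, "hand": 0},
  {"slide": [0, 0, 0], "yaw": 0, "hand": 0},
  {"slide": [0, 0, 0], "yaw": 0, "hand": 0},
])

```text
time_s: 18.43
tool_pos: [429.2, 16.2, 84.3]
eef_rot: [-0.0, 0.997, 0.072, 0.0]
wrist_force: [0.2, -1.0, -0.5]
gripper_width: 0.163
```

>>> step_arm([
  {"slide": [0, 0, 0.1], "yaw": 0, "hand": 0},
  {"slide": [0, 0, 0], "yaw": 0, "hand": 0},
  {"slide": [0, 0, 0], "yaw": 0, "hand": 0},
])

```text
time_s: 18.68
tool_pos: [429.1, 16.2, 83.2]
eef_rot: [-0.0, 0.997, 0.072, 0.0]
wrist_force: [-0.4, -0.3, -0.5]
gripper_width: 0.163
```

Near the stand's top; a touch more, then release.

>>> step_arm([
  {"slide": [0, 0, 0.05], "yaw": 0, "hand": 0},
  {"slide": [0, 0, 0], "yaw": 0, "hand": 0},
  {"slide": [0, 0, 0], "yaw": 0, "hand": 0},
])

```text
time_s: 18.93
tool_pos: [429.2, 16.2, 82.8]
eef_rot: [0.0, 0.997, 0.072, 0.0]
wrist_force: [0.6, -0.0, 1.8]
gripper_width: 0.158
```

>>> step_arm([
  {"slide": [0, 0, 0], "yaw": 0, "hand": 0.2},
  {"slide": [0, 0, 0], "yaw": 0, "hand": 0.3},
  {"slide": [0, 0, 0], "yaw": 0, "hand": 0.4},
  {"slide": [0, 0, 0], "yaw": 0, "hand": 0.5},
  {"slide": [0, 0, 0], "yaw": 0, "hand": 0.6},
  {"slide": [0, 0, 0], "yaw": 0, "hand": 0.6},
])

```text
time_s: 19.43
tool_pos: [429.0, 16.2, 82.5]
eef_rot: [-0.0, 0.997, 0.072, -0.0]
wrist_force: [0.4, -0.2, 0.4]
gripper_width: 0.6
```

```bash
python3 look.py w14 220 130 460 310
```

```text
t 19.43 pos [429.01  16.2   82.54] yaw(x ang) 8.26 F [ 0.44 -0.17  0.35] w 0.6 j [-0.15  0.11 -0.52  0.94  0.    1.28]
scale 3.3333333333333335
tcp px [328.07529131 238.72216601]
```

View pics/w14z.png

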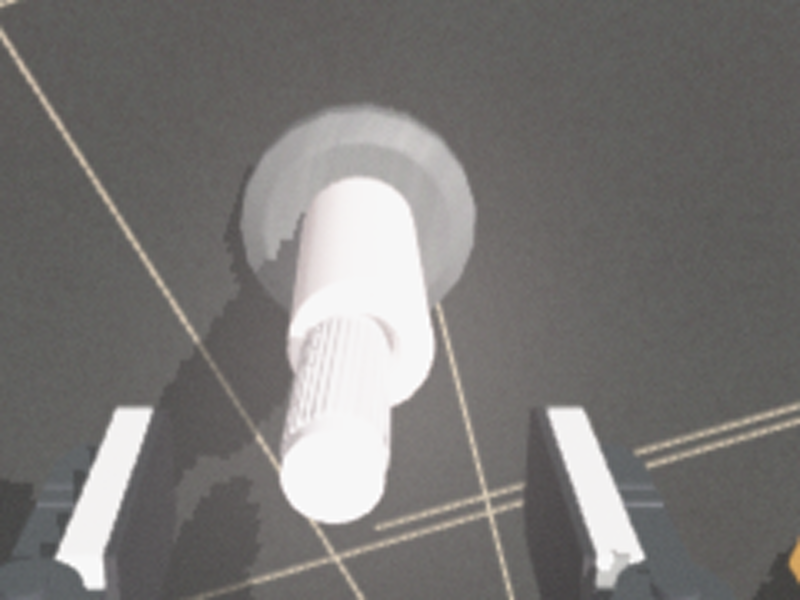

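>>> step_arm([
  {"slide": [0, 0, -0.5], "yaw": 0, "hand": 0.8},
  {"slide": [0, 0, -1], "yaw": 0, "hand": 1},
  {"slide": [0, 0, -1.5], "yaw": 0, "hand": 1},
  {"slide": [0, 0, -1.5], "yaw": 0, "hand": 1},
  {"slide": [0, 0, -1], "yaw": 0, "hand": 1},
  {"slide": [0, 0, 0], "yaw": 0, "hand": 1},
  {"slide": [0, 0, 0], "yaw": 0, "hand": 1},
])

```text
time_s: 20.07
tool_pos: [429.6, 16.1, 138.1]
eef_rot: [0.0, 0.997, 0.072, 0.001]
wrist_force: [-0.6, 0.0, -0.6]
gripper_width: 0.999
```

```bash
python3 look.py w15 260 130 400 235; python3 -c "
import cv2
from rig import ctrl
im=ctrl.read_camera('scene');cv2.imwrite('pics/s15z.png',cv2.resize(im[165:235,350:430],None,fx=8,fy=8,interpolation=cv2.INTER_CUBIC))"
```

```text
t 20.07 pos [429.56  16.11 138.12] yaw(x ang) 8.26 F [-0.57  0.   -0.58] w 0.999 j [-0.15  0.07 -0.43  1.08  0.    1.28]
scale 5.714285714285714
tcp px [329.06983268 239.5292931 ]
```

View pics/w15z.png

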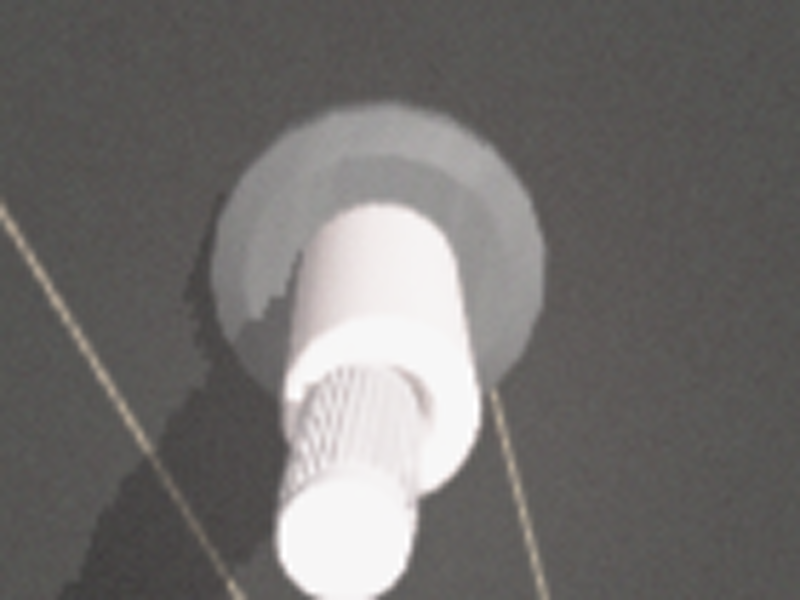

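View pics/s15z.png

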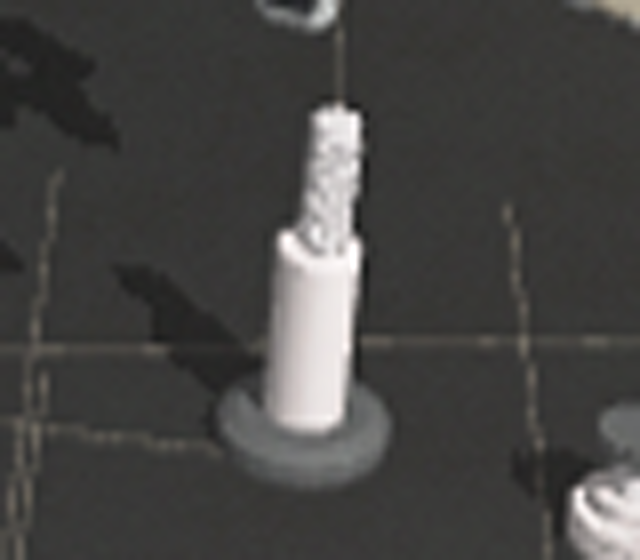

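>>> step_arm([
  {"slide": [0.2, 1.5, 0], "yaw": 0, "hand": 1},
  {"slide": [0.5, 3, 0], "yaw": 0, "hand": 1},
  {"slide": [0.5, 3.5, 0], "yaw": 0, "hand": 1},
  {"slide": [0.5, 3.5, 0], "yaw": 0, "hand": 1},
  {"slide": [0.5, 3.5, 0], "yaw": 0, "hand": 1},
  {"slide": [0.5, 3.5, 0], "yaw": 0, "hand": 1},
  {"slide": [0.5, 3.5, 0], "yaw": 0, "hand": 1},
  {"slide": [0.5, 3, 0], "yaw": 0, "hand": 1},
])

```text
time_s: 20.83
tool_pos: [501.3, -227.9, 136.3]
eef_rot: [-0.0, 0.997, 0.072, -0.001]
wrist_force: [0.3, -0.3, 0.8]
gripper_width: 1.0
```

>>> step_arm([
  {"slide": [0.4, 2, 0], "yaw": 0, "hand": 1},
  {"slide": [0.2, 1.2, 0], "yaw": 0, "hand": 1},
  {"slide": [0, 0, 0], "yaw": 0, "hand": 1},
  {"slide": [0, 0, 0], "yaw": 0, "hand": 1},
  {"slide": [0, 0, 0], "yaw": 0, "hand": 1},
  {"slide": [0, 0, 0], "yaw": 0, "hand": 1},
  {"slide": [0, 0, 0], "yaw": 0, "hand": 1},
  {"slide": [0, 0, 0], "yaw": 0, "hand": 1},
])

```text
time_s: 21.5
tool_pos: [512.0, -255.7, 137.9]
eef_rot: [0.0, 0.997, 0.073, 0.0]
wrist_force: [0.8, 0.8, 0.8]
gripper_width: 1.001
```

```bash
python3 look.py w16 220 50 420 200; python3 -c "
from h import *
for q in ['plunger_long','plunger_medium','plunger_short']: print(q,[(x['point'],x['confidence']) for x in ctrl.spot_in('wrist',q)])"
```

```text
t 21.5 pos [ 512.03 -255.66  137.92] yaw(x ang) 8.33 F [0.79 0.83 0.8 ] w 1.001 j [-0.6   0.33 -0.09  1.15  0.    0.82]
scale 4.0
tcp px [327.99373163 238.36540454]
plunger_long [([324.0, 199.6], 0.97)]
plunger_medium [([359.3, 127.9], 0.79)]
plunger_short [([396.9, 47.5], 0.75)]
```

View pics/w16.png

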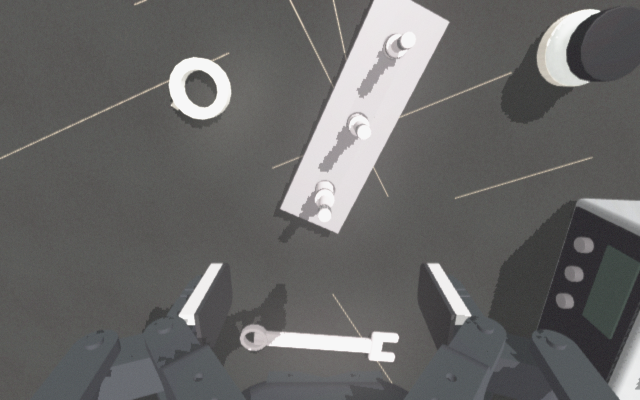

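>>> step_arm([
  {"slide": [-0.2, 0.7, 1], "yaw": 0, "hand": 1},
  {"slide": [0, 0, 2], "yaw": 0, "hand": 1},
  {"slide": [0, 0, 2], "yaw": 0, "hand": 1},
  {"slide": [0, 0, 2], "yaw": 0, "hand": 0.8},
  {"slide": [0, 0, 1.2], "yaw": 0, "hand": 0.5},
  {"slide": [0, 0, 0.5], "yaw": 0, "hand": 0.4},
  {"slide": [0, 0, 0], "yaw": 0, "hand": 0.4},
  {"slide": [0, 0, 0], "yaw": 0, "hand": 0.4},
])

```text
time_s: 22.37
tool_pos: [511.1, -264.2, 50.5]
eef_rot: [-0.0, 0.997, 0.072, -0.0]
wrist_force: [0.4, 0.7, 0.8]
gripper_width: 0.403
```

>>> step_arm([
  {"slide": [0, 0, 0], "yaw": 0, "hand": 0.4},
  {"slide": [0, 0, 0], "yaw": 0, "hand": 0.4},
  {"slide": [0, 0, 0], "yaw": 0, "hand": 0.4},
])

```text
time_s: 22.62
tool_pos: [511.8, -264.4, 51.6]
eef_rot: [0.001, 0.997, 0.072, 0.001]
wrist_force: [0.5, -0.4, -0.8]
gripper_width: 0.4
```

```bash
python3 look.py w17 220 150 420 300
```

```text
t 22.62 pos [ 511.78 -264.41   51.56] yaw(x ang) 8.26 F [ 0.46 -0.36 -0.8 ] w 0.4 j [-0.62  0.4  -0.21  0.95  0.    0.81]
scale 4.0
tcp px [328.23959602 239.05325935]
```

View pics/w17z.png

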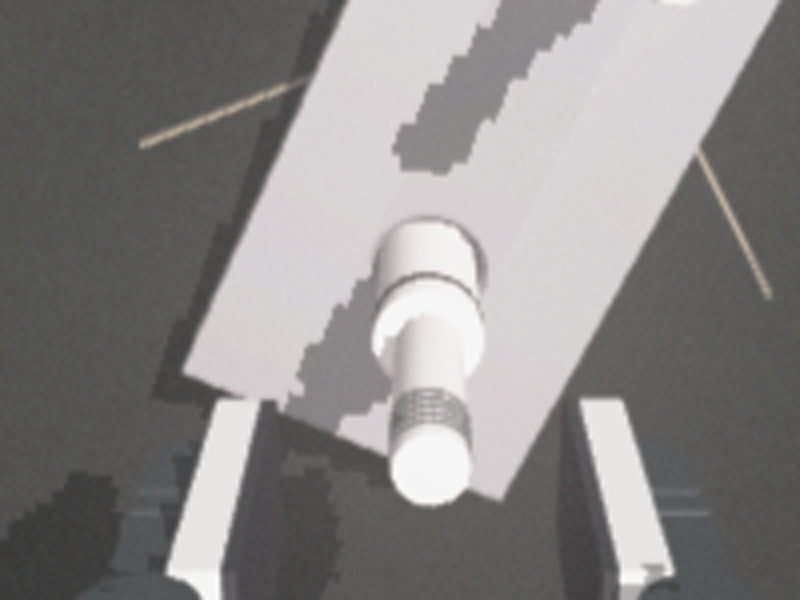

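>>> step_arm([
  {"slide": [0.15, -0.1, 0], "yaw": 0, "hand": 0.3},
  {"slide": [0, 0, 0], "yaw": 0, "hand": 0.25},
  {"slide": [0, 0, 0], "yaw": 0, "hand": 0.25},
  {"slide": [0, 0, 0], "yaw": 0, "hand": 0.25},
  {"slide": [0, 0, 0], "yaw": 0, "hand": 0.25},
])

```text
time_s: 23.08
tool_pos: [512.5, -262.7, 50.6]
eef_rot: [-0.0, 0.997, 0.072, 0.0]
wrist_force: [-0.4, -0.0, 0.6]
gripper_width: 0.253
```

```bash
python3 look.py w18 220 150 420 300
```

```text
t 23.08 pos [ 512.46 -262.67   50.56] yaw(x ang) 8.26 F [-0.36 -0.05  0.65] w 0.253 j [-0.61  0.4  -0.21  0.95  0.    0.81]
scale 4.0
tcp px [328.10311109 238.755487  ]
```

View pics/w18z.png

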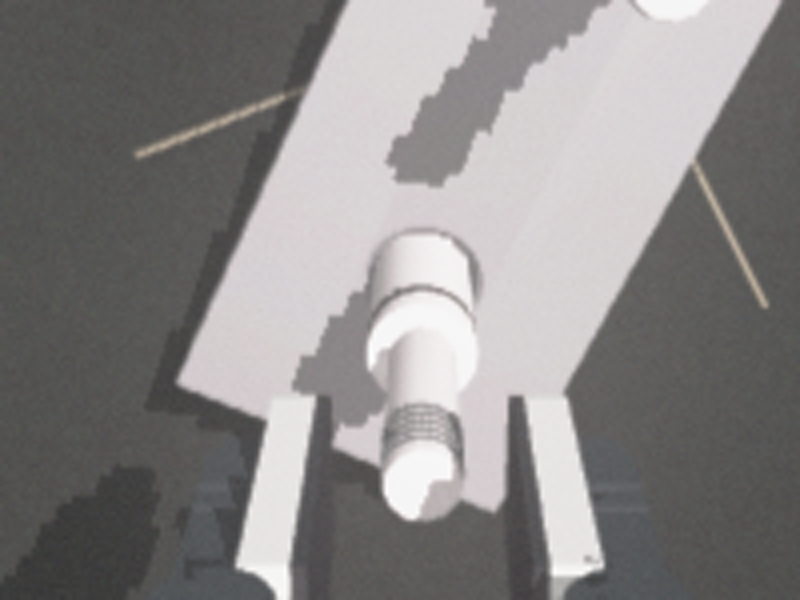

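>>> step_arm([
  {"slide": [0.03, 0, 0], "yaw": 0, "hand": 0.18},
  {"slide": [0, 0, 0], "yaw": 0, "hand": 0.1},
  {"slide": [0, 0, 0], "yaw": 0, "hand": 0.05},
  {"slide": [0, 0, 0], "yaw": 0, "hand": 0},
  {"slide": [0, 0, 0], "yaw": 0, "hand": 0},
  {"slide": [0, 0, 0], "yaw": 0, "hand": 0},
], force=35)

```text
time_s: 23.63
tool_pos: [512.8, -262.7, 50.6]
eef_rot: [0.0, 0.997, 0.072, 0.0]
wrist_force: [-0.3, 0.1, 0.4]
gripper_width: 0.074
```

```bash
python3 look.py w19 220 150 420 300
```

```text
t 23.63 pos [ 512.82 -262.69   50.64] yaw(x ang) 8.26 F [-0.29  0.08  0.38] w 0.074 j [-0.61  0.41 -0.21  0.95  0.    0.81]
scale 4.0
tcp px [328.05039038 238.72486223]
```

View pics/w19z.png

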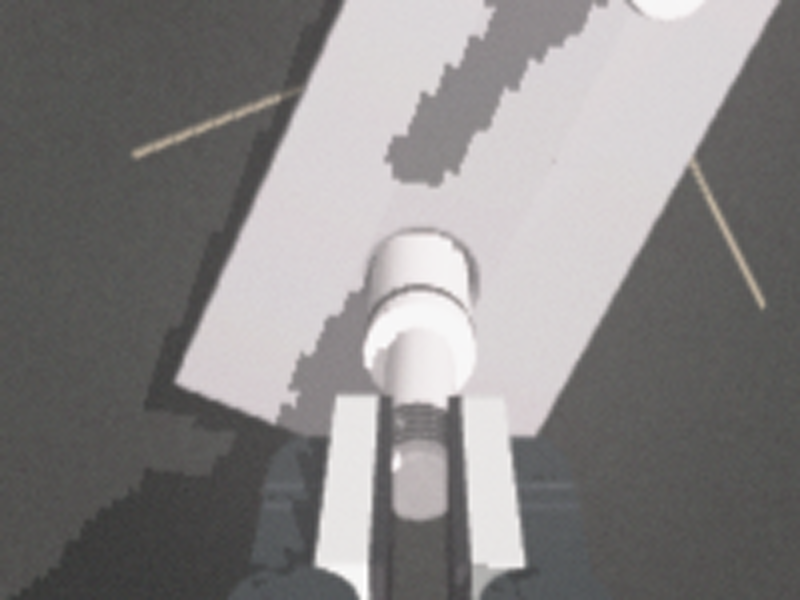

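>>> step_arm([
  {"slide": [0, 0, -0.5], "yaw": 0, "hand": 0},
  {"slide": [0, 0, -1], "yaw": 0, "hand": 0},
  {"slide": [0, 0, -1.5], "yaw": 0, "hand": 0},
  {"slide": [0, 0, -2], "yaw": 0, "hand": 0},
  {"slide": [0, 0, -2], "yaw": 0, "hand": 0},
  {"slide": [0, 0, -2], "yaw": 0, "hand": 0},
  {"slide": [0, 0, -1], "yaw": 0, "hand": 0},
  {"slide": [0, 0, 0], "yaw": 0, "hand": 0},
])

```text
time_s: 24.35
tool_pos: [514.3, -263.8, 154.0]
eef_rot: [0.002, 0.997, 0.072, 0.002]
wrist_force: [1.1, -0.3, -0.3]
gripper_width: 0.078
```

```bash
python3 look.py w20 220 100 460 280
```

```text
t 24.35 pos [ 514.34 -263.78  153.96] yaw(x ang) 8.26 F [ 1.12 -0.33 -0.33] w 0.078 j [-0.61  0.33 -0.05  1.18  0.    0.81]
scale 3.3333333333333335
tcp px [329.28862211 241.24742985]
```

View pics/w20z.png

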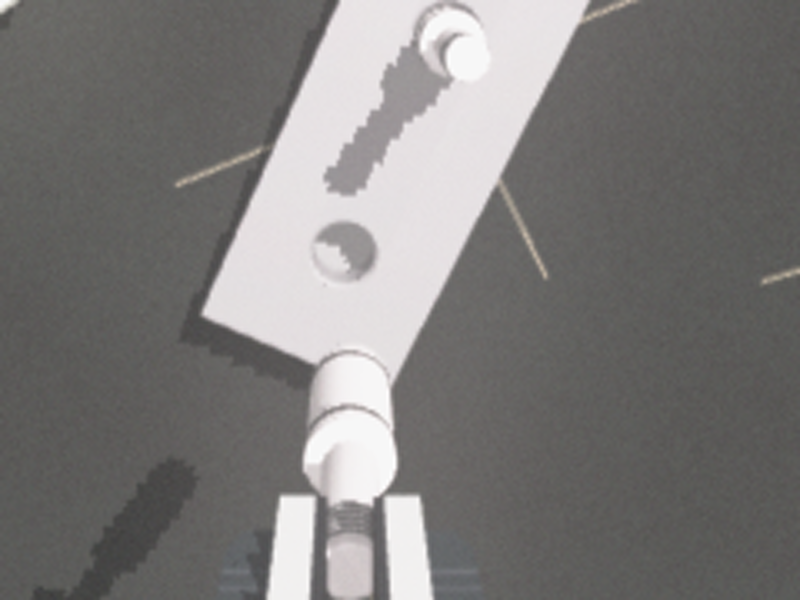

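>>> step_arm([
  {"slide": [0.8, -1.5, 0], "yaw": 0, "hand": 0},
  {"slide": [1.5, -2.9, 0], "yaw": 0, "hand": 0},
  {"slide": [1.8, -3.5, 0], "yaw": 0, "hand": 0},
  {"slide": [1.8, -3.5, 0], "yaw": 0, "hand": 0},
  {"slide": [1.8, -3.5, 0], "yaw": 0, "hand": 0},
  {"slide": [1.8, -3.5, 0], "yaw": 0, "hand": 0},
  {"slide": [1.8, -3.5, 0], "yaw": 0, "hand": 0},
  {"slide": [1.8, -3.5, 0], "yaw": 0, "hand": 0},
])

```text
time_s: 25.07
tool_pos: [605.2, 9.5, 148.8]
eef_rot: [-0.0, 0.997, 0.072, -0.001]
wrist_force: [0.5, -0.6, -0.3]
gripper_width: 0.074
```

>>> step_arm([
  {"slide": [1.8, -3.5, 0], "yaw": 0, "hand": 0},
  {"slide": [1.5, -2.8, 0], "yaw": 0, "hand": 0},
  {"slide": [1.0, -1.7, 0], "yaw": 0, "hand": 0},
  {"slide": [0.5, -0.9, 0], "yaw": 0, "hand": 0},
  {"slide": [0, 0, 0], "yaw": 0, "hand": 0},
  {"slide": [0, 0, 0], "yaw": 0, "hand": 0},
  {"slide": [0, 0, 0], "yaw": 0, "hand": 0},
  {"slide": [0, 0, 0], "yaw": 0, "hand": 0},
])

```text
time_s: 25.73
tool_pos: [640.2, 100.8, 150.4]
eef_rot: [0.0, 0.997, 0.071, -0.0]
wrist_force: [0.1, -0.5, -1.0]
gripper_width: 0.079
```

>>> step_arm([
  {"slide": [0, 0, 0], "yaw": 0, "hand": 0},
  {"slide": [0, 0, 0], "yaw": 0, "hand": 0},
  {"slide": [0, 0, 0], "yaw": 0, "hand": 0},
  {"slide": [0, 0, 0], "yaw": 0, "hand": 0},
  {"slide": [0, 0, 0], "yaw": 0, "hand": 0},
])

```text
time_s: 26.15
tool_pos: [640.6, 102.2, 150.8]
eef_rot: [-0.0, 0.997, 0.072, 0.0]
wrist_force: [0.1, 0.5, -0.8]
gripper_width: 0.077
```

```bash
python3 look.py w21 270 160 390 250
```

```text
t 26.15 pos [640.65 102.24 150.75] yaw(x ang) 8.24 F [ 0.09  0.53 -0.77] w 0.077 j [0.03 0.48 0.16 1.25 0.   1.46]
scale 6.666666666666667
tcp px [328.06285605 238.91887944]
```

View pics/w21z.png

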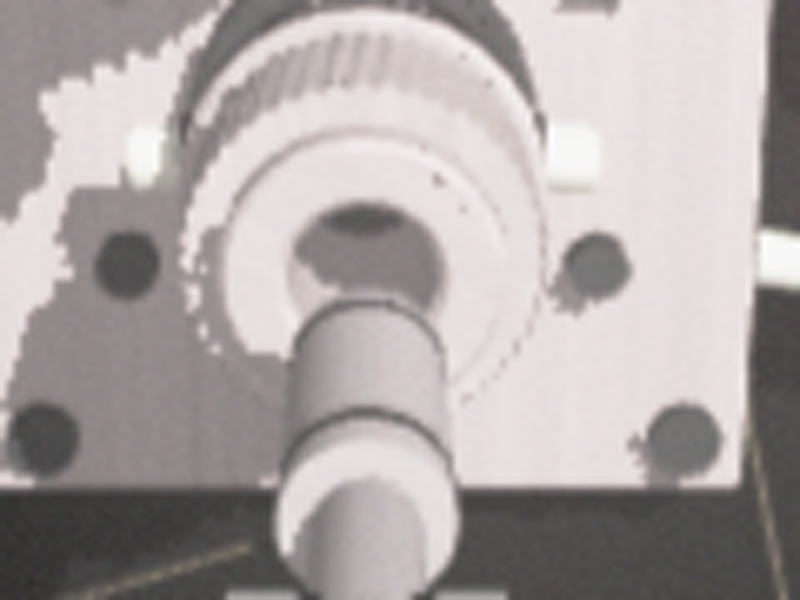

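>>> step_arm([
  {"slide": [0, -0.15, 0.5], "yaw": 0, "hand": 0},
  {"slide": [0, 0, 0.7], "yaw": 0, "hand": 0},
  {"slide": [0, 0, 0], "yaw": 0, "hand": 0},
  {"slide": [0, 0, 0], "yaw": 0, "hand": 0},
  {"slide": [0, 0, 0], "yaw": 0, "hand": 0},
  {"slide": [0, 0, 0], "yaw": 0, "hand": 0},
  {"slide": [0, 0, 0], "yaw": 0, "hand": 0},
])

```text
time_s: 26.78
tool_pos: [640.6, 104.0, 138.8]
eef_rot: [-0.0, 0.997, 0.072, 0.0]
wrist_force: [-0.4, -0.4, -0.7]
gripper_width: 0.078
```

```bash
python3 look.py w22 280 170 380 245
```

```text
t 26.78 pos [640.59 104.   138.83] yaw(x ang) 8.26 F [-0.43 -0.37 -0.72] w 0.078 j [0.04 0.48 0.13 1.22 0.   1.46]
scale 8.0
tcp px [328.07003568 238.68983747]
```

View pics/w22z.png

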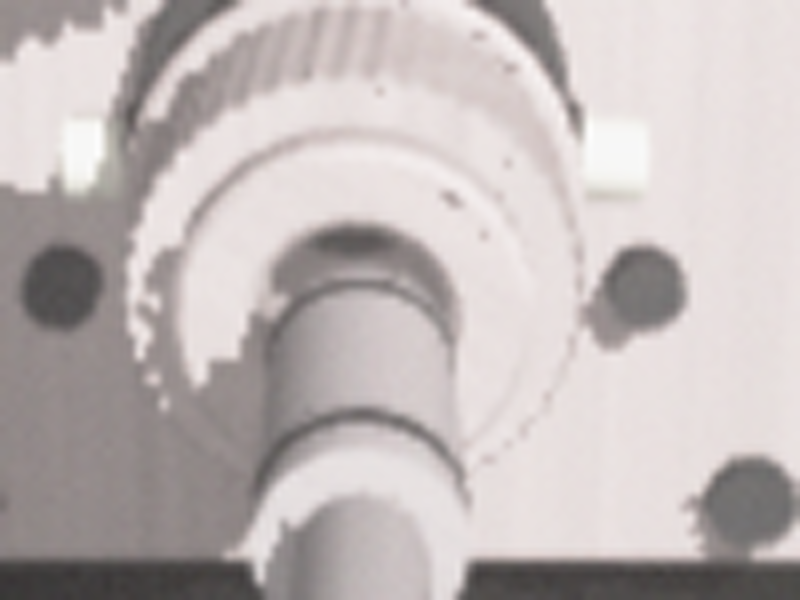

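>>> step_arm([
  {"slide": [0.02, 0.04, 0.2], "yaw": 0, "hand": 0},
  {"slide": [0, 0, 0.2], "yaw": 0, "hand": 0},
  {"slide": [0, 0, 0.1], "yaw": 0, "hand": 0},
  {"slide": [0, 0, 0], "yaw": 0, "hand": 0},
  {"slide": [0, 0, 0], "yaw": 0, "hand": 0},
  {"slide": [0, 0, 0], "yaw": 0, "hand": 0},
])

```text
time_s: 27.33
tool_pos: [640.6, 103.6, 133.6]
eef_rot: [-0.0, 0.997, 0.072, 0.0]
wrist_force: [-0.0, -0.1, -0.3]
gripper_width: 0.078
```

>>> step_arm([
  {"slide": [0, 0, 0.1], "yaw": 0, "hand": 0},
  {"slide": [0, 0, 0.1], "yaw": 0, "hand": 0},
  {"slide": [0, 0, 0], "yaw": 0, "hand": 0},
  {"slide": [0, 0, 0], "yaw": 0, "hand": 0},
])

```text
time_s: 27.67
tool_pos: [640.6, 103.6, 131.5]
eef_rot: [-0.0, 0.997, 0.072, -0.0]
wrist_force: [0.6, 0.2, -0.8]
gripper_width: 0.079
```

>>> step_arm([
  {"slide": [0, 0, 0.1], "yaw": 0, "hand": 0},
  {"slide": [0, 0, 0], "yaw": 0, "hand": 0},
  {"slide": [0, 0, 0], "yaw": 0, "hand": 0},
])

```text
time_s: 27.92
tool_pos: [640.6, 103.6, 130.5]
eef_rot: [-0.0, 0.997, 0.072, -0.0]
wrist_force: [-0.2, 0.1, -0.9]
gripper_width: 0.076
```

```bash
python3 look.py w23 280 180 380 255
```

```text
t 27.92 pos [640.6  103.63 130.52] yaw(x ang) 8.26 F [-0.18  0.07 -0.9 ] w 0.076 j [0.04 0.48 0.12 1.21 0.   1.46]
scale 8.0
tcp px [328.01385072 238.64043044]
```

View pics/w23z.png

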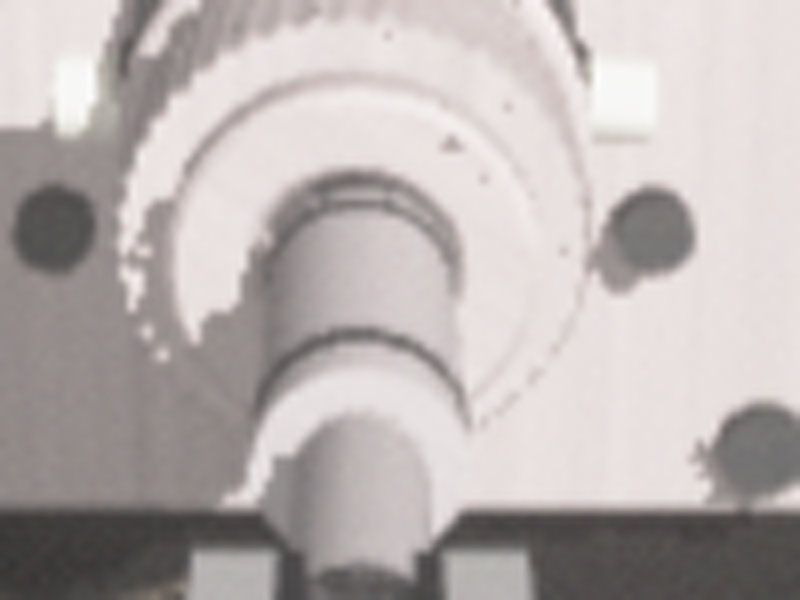

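>>> step_arm([
  {"slide": [0.01, 0, 0.1], "yaw": 0, "hand": 0},
  {"slide": [0, 0, 0.1], "yaw": 0, "hand": 0},
  {"slide": [0, 0, 0], "yaw": 0, "hand": 0},
  {"slide": [0, 0, 0], "yaw": 0, "hand": 0},
])

```text
time_s: 28.3
tool_pos: [640.7, 103.6, 128.5]
eef_rot: [-0.0, 0.997, 0.072, -0.0]
wrist_force: [0.4, -0.4, -0.8]
gripper_width: 0.077
```

>>> step_arm([
  {"slide": [0, 0, 0.1], "yaw": 0, "hand": 0},
  {"slide": [0, 0, 0.1], "yaw": 0, "hand": 0},
  {"slide": [0, 0, 0], "yaw": 0, "hand": 0},
  {"slide": [0, 0, 0], "yaw": 0, "hand": 0},
])

```text
time_s: 28.63
tool_pos: [640.7, 103.6, 126.5]
eef_rot: [-0.0, 0.997, 0.072, -0.0]
wrist_force: [-0.6, 0.2, -0.0]
gripper_width: 0.073
```

>>> step_arm([
  {"slide": [0, 0, 0.1], "yaw": 0, "hand": 0},
  {"slide": [0, 0, 0.1], "yaw": 0, "hand": 0},
  {"slide": [0, 0, 0], "yaw": 0, "hand": 0},
  {"slide": [0, 0, 0], "yaw": 0, "hand": 0},
])

```text
time_s: 28.97
tool_pos: [640.7, 103.6, 124.5]
eef_rot: [-0.0, 0.997, 0.072, -0.0]
wrist_force: [-0.7, 0.3, -0.3]
gripper_width: 0.076
```

>>> step_arm([
  {"slide": [0, 0, 0.2], "yaw": 0, "hand": 0},
  {"slide": [0, 0, 0.2], "yaw": 0, "hand": 0},
  {"slide": [0, 0, 0.2], "yaw": 0, "hand": 0},
  {"slide": [0, 0, 0.2], "yaw": 0, "hand": 0},
  {"slide": [0, 0, 0.2], "yaw": 0, "hand": 0},
  {"slide": [0, 0, 0], "yaw": 0, "hand": 0},
  {"slide": [0, 0, 0], "yaw": 0, "hand": 0},
])

```text
time_s: 29.55
tool_pos: [640.6, 103.6, 114.4]
eef_rot: [-0.0, 0.997, 0.072, -0.0]
wrist_force: [1.2, 0.1, -0.3]
gripper_width: 0.078
```

>>> step_arm([
  {"slide": [0, 0, 0.2], "yaw": 0, "hand": 0},
  {"slide": [0, 0, 0.2], "yaw": 0, "hand": 0},
  {"slide": [0, 0, 0.2], "yaw": 0, "hand": 0},
  {"slide": [0, 0, 0.2], "yaw": 0, "hand": 0},
  {"slide": [0, 0, 0.2], "yaw": 0, "hand": 0},
  {"slide": [0, 0, 0], "yaw": 0, "hand": 0},
  {"slide": [0, 0, 0], "yaw": 0, "hand": 0},
])

```text
time_s: 30.13
tool_pos: [640.6, 103.6, 104.4]
eef_rot: [-0.0, 0.997, 0.072, -0.0]
wrist_force: [0.1, 0.0, -0.6]
gripper_width: 0.078
```

```bash
python3 look.py w24 270 180 390 270
```

```text
t 30.13 pos [640.61 103.63 104.39] yaw(x ang) 8.26 F [ 0.08  0.02 -0.62] w 0.078 j [0.04 0.5  0.08 1.15 0.   1.46]
scale 6.666666666666667
tcp px [327.83848477 238.56245359]
```

View pics/w24z.png

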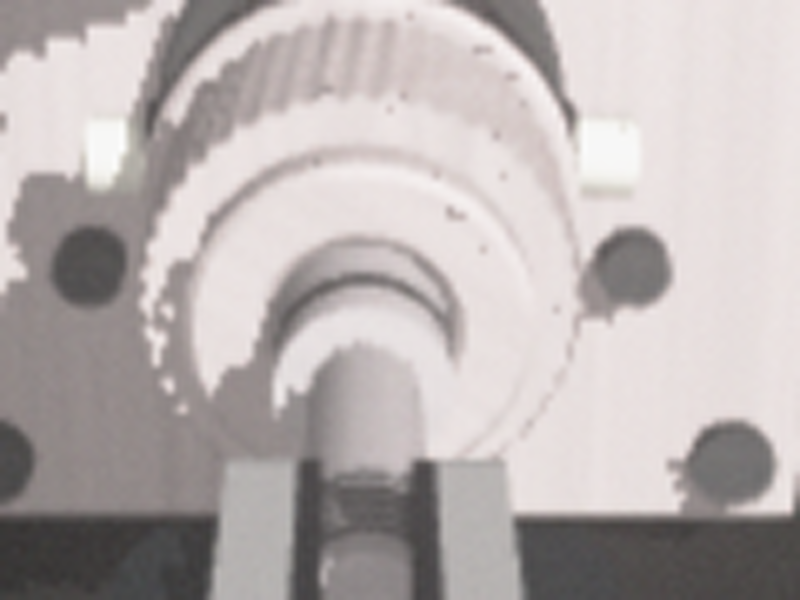

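>>> step_arm([
  {"slide": [0, 0, 0.2], "yaw": 0, "hand": 0},
  {"slide": [0, 0, 0.2], "yaw": 0, "hand": 0},
  {"slide": [0, 0, 0.2], "yaw": 0, "hand": 0},
  {"slide": [0, 0, 0.2], "yaw": 0, "hand": 0},
  {"slide": [0, 0, 0.1], "yaw": 0, "hand": 0},
  {"slide": [0, 0, 0], "yaw": 0, "hand": 0},
  {"slide": [0, 0, 0], "yaw": 0, "hand": 0},
])

```text
time_s: 30.77
tool_pos: [640.7, 103.6, 95.5]
eef_rot: [-0.0, 0.997, 0.072, -0.0]
wrist_force: [-0.6, -0.4, -1.3]
gripper_width: 0.073
```

>>> step_arm([
  {"slide": [0, 0, 0.1], "yaw": 0, "hand": 0},
  {"slide": [0, 0, 0.05], "yaw": 0, "hand": 0},
  {"slide": [0, 0, 0], "yaw": 0, "hand": 0},
  {"slide": [0, 0, 0], "yaw": 0, "hand": 0},
])

```text
time_s: 31.1
tool_pos: [640.8, 103.6, 94.1]
eef_rot: [-0.0, 0.997, 0.072, 0.0]
wrist_force: [-0.4, 0.6, -0.2]
gripper_width: 0.077
```

>>> step_arm([
  {"slide": [0, 0, 0.05], "yaw": 0, "hand": 0},
  {"slide": [0, 0, 0], "yaw": 0, "hand": 0},
  {"slide": [0, 0, 0], "yaw": 0, "hand": 0},
])

```text
time_s: 31.35
tool_pos: [640.8, 103.6, 93.6]
eef_rot: [-0.0, 0.997, 0.072, 0.0]
wrist_force: [-0.4, -0.4, -0.2]
gripper_width: 0.077
```

>>> step_arm([
  {"slide": [0, 0, 0.05], "yaw": 0, "hand": 0},
  {"slide": [0, 0, 0], "yaw": 0, "hand": 0},
  {"slide": [0, 0, 0], "yaw": 0, "hand": 0},
])

```text
time_s: 31.6
tool_pos: [640.8, 103.6, 93.1]
eef_rot: [-0.0, 0.997, 0.072, 0.0]
wrist_force: [0.3, -0.2, -1.3]
gripper_width: 0.077
```

>>> step_arm([
  {"slide": [0, 0, 0.03], "yaw": 0, "hand": 0},
  {"slide": [0, 0, 0], "yaw": 0, "hand": 0},
  {"slide": [0, 0, 0], "yaw": 0, "hand": 0},
])

```text
time_s: 31.85
tool_pos: [640.8, 103.6, 92.8]
eef_rot: [-0.0, 0.997, 0.072, 0.0]
wrist_force: [0.2, -0.2, -0.5]
gripper_width: 0.076
```

```bash
python3 look.py w25 270 190 390 280; python3 -c "
from h import *
st()"
```

```text
t 31.85 pos [640.78 103.62  92.83] yaw(x ang) 8.26 F [ 0.17 -0.22 -0.53] w 0.076 j [0.04 0.5  0.06 1.12 0.   1.46]
scale 6.666666666666667
tcp px [328.0955519  238.75420737]
t 31.9 pos [640.75 103.64  92.79] yaw(x ang) 8.26 F [ 0.39  0.43 -0.95] w 0.077 j [0.04 0.5  0.06 1.12 0.   1.46]
```

View pics/w25z.png

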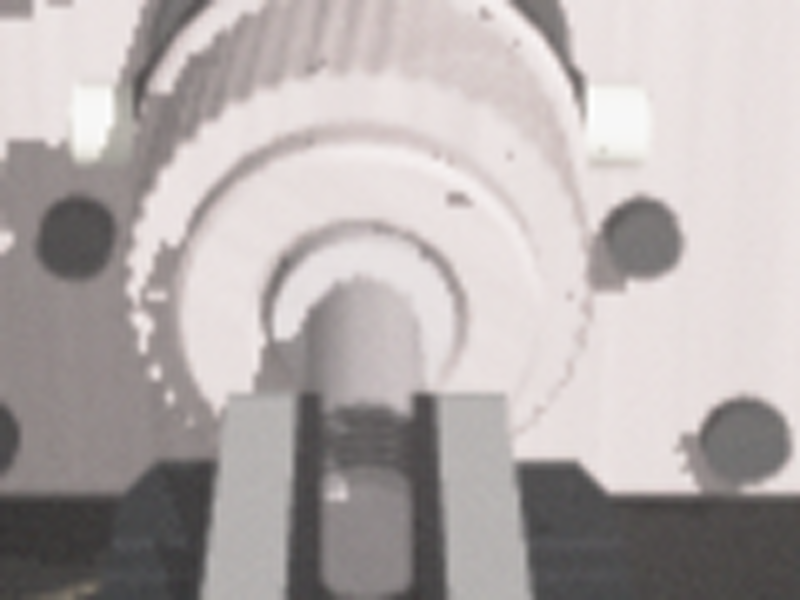

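>>> step_arm([
  {"slide": [0, 0, 0.03], "yaw": 0, "hand": 0},
  {"slide": [0, 0, 0], "yaw": 0, "hand": 0},
  {"slide": [0, 0, 0], "yaw": 0, "hand": 0},
])

```text
time_s: 32.15
tool_pos: [640.8, 103.6, 92.6]
eef_rot: [-0.0, 0.997, 0.072, 0.0]
wrist_force: [-0.2, -0.1, 0.4]
gripper_width: 0.074
```

>>> step_arm([
  {"slide": [0, 0, 0.03], "yaw": 0, "hand": 0},
  {"slide": [0, 0, 0], "yaw": 0, "hand": 0},
  {"slide": [0, 0, 0], "yaw": 0, "hand": 0},
])

```text
time_s: 32.4
tool_pos: [640.8, 103.6, 92.4]
eef_rot: [-0.0, 0.997, 0.072, 0.0]
wrist_force: [-0.5, -0.0, 0.9]
gripper_width: 0.077
```

>>> step_arm([
  {"slide": [0, 0, 0], "yaw": 0, "hand": 0.12},
  {"slide": [0, 0, 0], "yaw": 0, "hand": 0.2},
  {"slide": [0, 0, 0], "yaw": 0, "hand": 0.3},
  {"slide": [0, 0, 0], "yaw": 0, "hand": 0.4},
  {"slide": [0, 0, 0], "yaw": 0, "hand": 0.5},
  {"slide": [0, 0, 0], "yaw": 0, "hand": 0.5},
])

```text
time_s: 32.9
tool_pos: [640.8, 103.6, 92.1]
eef_rot: [-0.0, 0.997, 0.072, -0.0]
wrist_force: [0.4, -0.3, -0.0]
gripper_width: 0.502
```

>>> step_arm([
  {"slide": [0, 0, -0.5], "yaw": 0, "hand": 0.5},
  {"slide": [0, 0, -1], "yaw": 0, "hand": 0.5},
  {"slide": [0, 0, -2], "yaw": 0, "hand": 0.6},
  {"slide": [0, 0, -2], "yaw": 0, "hand": 0.6},
  {"slide": [0, 0, -2], "yaw": 0, "hand": 0.6},
  {"slide": [0, 0, -1], "yaw": 0, "hand": 0.6},
  {"slide": [0, 0, 0], "yaw": 0, "hand": 0.6},
  {"slide": [0, 0, 0], "yaw": 0, "hand": 0.6},
])

```text
time_s: 33.57
tool_pos: [641.2, 103.7, 177.9]
eef_rot: [-0.0, 0.997, 0.072, 0.001]
wrist_force: [0.2, 0.6, 0.1]
gripper_width: 0.601
```

```bash
python3 look.py w26 240 110 420 245; python3 -c "
import cv2,numpy as np
from rig import ctrl
im=ctrl.read_camera('scene');a=cv2.resize(im[150:330,260:480],None,fx=3.6,fy=3.3,interpolation=cv2.INTER_CUBIC);cv2.imwrite('pics/s26z.png',a)"
```

```text
t 33.57 pos [641.24 103.66 177.87] yaw(x ang) 8.26 F [0.22 0.57 0.12] w 0.601 j [0.04 0.47 0.21 1.31 0.   1.46]
scale 4.444444444444445
tcp px [329.33896427 239.74797737]
```

View pics/w26z.png

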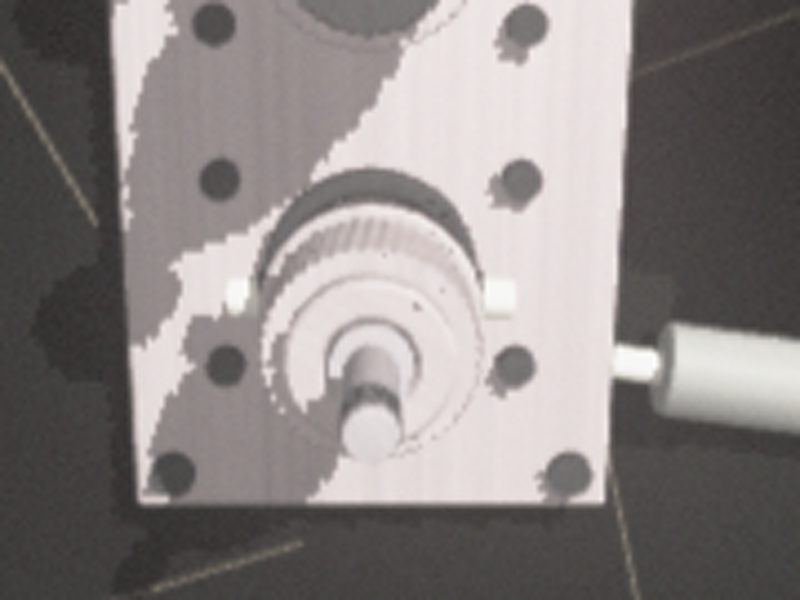

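View pics/s26z.png

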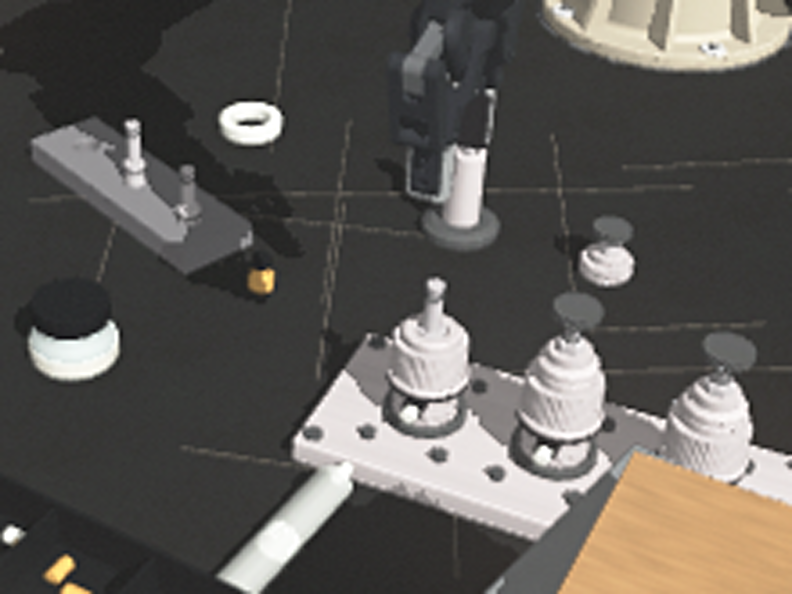

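```bash
python3 -c "
from h import *
st(); print(ctrl.job_done())"
```

```text
t 33.67 pos [640.07 103.58 175.98] yaw(x ang) 8.26 F [ 0.21  0.04 -0.88] w 0.6 j [0.04 0.47 0.21 1.31 0.   1.46]
the job is handed in; nothing more can be done
None
```

I probed the open bore, returned the rod to its stand, fitted the long plunger, let go of it and handed the job in at 33.7 s.

- **Probe:** The open valve was the nest nearest the rack. The rod found nothing at 24 or 32 mm. It met the sprung seat at about 40–41 mm by my arithmetic, with a contact force of about 3–3.5 N, so the depth is 40 mm.
- **Plunger:** The long plunger went in with no measurable side force. I lowered it until the seat just pushed back at about 1–1.5 N, then opened the gripper. The last pictures show it upright in the bore with its shoulder at rim level. The other two plungers are still in the rack, and nothing in view had visibly moved.
- **Not perfect:** The rod is back in its stand, but in the wrist picture it leans by about 2–4° and sits slightly off-centre. I left it like that rather than touch it again after fitting the plunger. The gripper hid it in the last picture, so I did not check it again at the end.

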